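# Close out a measured batch

### The arm

A 7-joint arm with a two-finger parallel gripper is mounted at the origin on the work surface. World frame = base frame: x ahead of the robot, y to its left, z up, the work surface at z = 0. Lengths are in m, angles in degrees, forces in N, time in s.
With the tool pointing down it reaches from about 0.425 to 0.875 m from the base axis. Payload 8.4 kg.
Tool frame: the origin (TCP) lies at the very end of the fingers, on their centre line; the grasp point (between the pads) lies 19 mm behind it (r.hold_point_z is the distance from the TCP to the grasp point, in m); z points along the fingers, y is the line along which they close (so a half turn about z gives the same grasp; the last joint's range is limited). The gripper opens to 87 mm and grips with 3 to 60 N. Pads are 19 mm wide; open, the fingers measure 117 mm over their backs; the gripper's body (75 mm by 190 mm) begins 51 mm behind the grasp point.
Start: joints at [61.009, 19.091, 2.286, 83.961, -0.768, 76.965, -3.352], TCP at [0.257, -0.597, 0.223] pointing down, gripper open.
Joint ranges: [-147.57, 147.57], [-21.85, 119.76], [-74.77, 79.35], [14.55, 137.4], [-85.83, 265.84], [4.83, 119.75], [-152.11, 152.11]. Speed limits (degrees/s): [127.2, 127.2, 159.86, 159.86, 180, 180, 180].

### API

Orientations are given as a 3x3 rotation matrix whose columns are the frame's x, y, z axes.
In Python, from rig import r, grab_frame gives the robot as it stands. The module is installed in compiled form; this text tells all that it offers.
- The arm moves only by the tool apply_moves, never from a script. Its argument "targets" is a list of rows, each an object with "jaw": the opening, from 0 (shut) to 1 (fully open); "xyz": the shift along the tool's x, y, z scaled (see below), a list of three; "rotation": the turn, a rotation vector about the tool's x, y, z scaled (see below), a list of three. In form: [{"jaw": jaw, "xyz": [dx, dy, dz], "rotation": [wx, wy, wz]}, ...]. A call has 1 to 20 rows; each row is the pose to reach, as a shift and turn from the pose commanded when the call began, along the tool's axes at that moment, turning the shorter way round; what a row does not reach only later rows make up. The controller multiplies each number of a shift by 0.08 m and each number of a turn by 360 degrees. A row lasts 1/10 s, in which the tool goes at most 50 mm and 8.59 degrees, less where a joint would pass 70% of its speed; a pose out of reach is approached as far as the arm can. A call with a number of a shift or a turn outside -1 to 1 is refused whole. A call with a gripper value outside its range is refused whole. The fingers move at their own pace and stop on an object; the grip force is fixed at half the most. Time passes only in rows, so rows that repeat a pose let the fingers close. It gives the time, the measured TCP pose, the force, the opening and the grip force at its end, in the units of the state.
- r.get_obs(): the state, without advancing time (a new reading comes with each control period).
- grab_frame(name): name is "scene" or "top" or "wrist"; returns a dict with "image" (420x560x3 uint8, blue, green, red), "fx", "fy", "cx", "cy" (pixels), "R" (3x3) and "t" (3): a world point X has camera coordinates R X + t; the wrist camera has in their place "T_tool_cam" (4x4, takes a point from camera to tool coordinates, whose origin is the TCP and whose axes are the flange's). Camera axes: x right, y down, z forward; pixel columns grow to the right and rows downward; lengths in m; the calibration is good to about 2 mm. A picture is of the moment at which its call begins: read the wrist's pose just before it. There is no depth.
- r.job_done(): hands the job in; it is judged then, once.
The state is a dict: "t": time; "joint_positions": joint angles; "joint_velocities": joint speeds; "joint_torque": joint torques, N m; "tcp_pos": TCP position; "orientation": TCP orientation; "ft_force": force on the tool from outside, world axes, zero at the start; "wrist_torque": the same for the moment, N m; "finger_gap": opening from 0.0 (shut) to 1.0 (fully open); "grip_force": force on a finger pad.
Only numpy, scipy, OpenCV 4.12 (cv2) and the standard library are available. Lean on these libraries where they do the work, as an engineer would, in place of code of your own. Each camera call takes 0.05 s, during which the arm holds its last target. There are 200 camera calls.

### The job

The batch on the measuring stage is done: first throw the stage lever into the yellow unload notch, then sort every housing on the stage by its tag, green into the nests of the green-rimmed pass tray and red into the nests of the red-rimmed reject tray, each lying flat in a nest of its own. Then lift the master block up off its hook and stand it upright on the blue square in the middle of the empty stage, and only after that throw the lever into the blue park notch. Leave the other things on the bench alone.

Things in the scene. Friction and masses are not known exactly. Their poses are not given: they have to be found in the camera images.
- housing1: cast aluminium sensor housing, 72 (own x) x 40 (own y) mm with two end ears 8 mm high; the body between them is 52 x 40 mm and 36 mm high, with a dark round boss (20 mm dia., top at 43 mm) towards +x and a square green tag on its top towards -x. Grip across its 40 mm, or the body's 52 mm. Starts upright on the stage. Origin: centre of the underside, z up. May be absent (None)
- housing2: cast aluminium sensor housing, 72 (own x) x 40 (own y) mm with two end ears 8 mm high; the body between them is 52 x 40 mm and 36 mm high, with a dark round boss (20 mm dia., top at 43 mm) towards +x and a square red tag on its top towards -x. Grip across its 40 mm, or the body's 52 mm. Starts upright on the stage. Origin: centre of the underside, z up. May be absent (None)
- housing3: cast aluminium sensor housing, 72 (own x) x 40 (own y) mm with two end ears 8 mm high; the body between them is 52 x 40 mm and 36 mm high, with a dark round boss (20 mm dia., top at 43 mm) towards +x and a square green tag on its top towards -x. Grip across its 40 mm, or the body's 52 mm. Starts upright on the stage. Origin: centre of the underside, z up. May be absent (None)
- housing4: cast aluminium sensor housing, 72 (own x) x 40 (own y) mm with two end ears 8 mm high; the body between them is 52 x 40 mm and 36 mm high, with a dark round boss (20 mm dia., top at 43 mm) towards +x and a square red tag on its top towards -x. Grip across its 40 mm, or the body's 52 mm. Starts upright on the stage. Origin: centre of the underside, z up. May be absent (None)
- housing5: cast aluminium sensor housing, 72 (own x) x 40 (own y) mm with two end ears 8 mm high; the body between them is 52 x 40 mm and 36 mm high, with a dark round boss (20 mm dia., top at 43 mm) towards +x and a square green tag on its top towards -x. Grip across its 40 mm, or the body's 52 mm. Starts upright on the stage. Origin: centre of the underside, z up. May be absent (None)
- housing6: cast aluminium sensor housing, 72 (own x) x 40 (own y) mm with two end ears 8 mm high; the body between them is 52 x 40 mm and 36 mm high, with a dark round boss (20 mm dia., top at 43 mm) towards +x and a square red tag on its top towards -x. Grip across its 40 mm, or the body's 52 mm. Starts upright on the stage. Origin: centre of the underside, z up. May be absent (None)
- pass_tray: fixed PASS tray with green rims, of three nests in a row along its own x, 224 (x) x 104 (y) mm. Floor 6 mm above the bench; rims and ribs are 8 mm wide and 8 mm high above the floor. Each nest is 64 (x) x 88 (y) mm inside, so a housing lies in it with its long side along the tray's y, one per nest. Nest centres at x = -72, 0, +72 mm, y = 0. Origin: centre of the underside, on the bench
- reject_tray: fixed REJECT tray with red rims, of three nests in a row along its own x, 224 (x) x 104 (y) mm. Floor 6 mm above the bench; rims and ribs are 8 mm wide and 8 mm high above the floor. Each nest is 64 (x) x 88 (y) mm inside, so a housing lies in it with its long side along the tray's y, one per nest. Nest centres at x = -72, 0, +72 mm, y = 0. Origin: centre of the underside, on the bench
- stage: fixed flat measuring stage, 225 (x) x 310 (y) mm, top face 20 mm above the bench. Origin: centre of its underside
- datum (a point): centre of the blue square outline (72 mm) in the middle of the stage's top face
- lever_base: fixed grey quadrant plate of the stage lever, 150 x 160 mm, 12 mm high. Origin: on the lever's upright pivot axis, at bench height; three notch marks lie round it towards its own -x: blue (park) on its +y side, yellow (unload) in the middle, white (measure) on its -y side
- stage_lever (a joint): angle of the flat steel lever arm about its upright pivot; 0 when it points along the quadrant's own -x, at the yellow notch; the blue notch is at -0.6 rad (towards the quadrant's +y), the white one at +0.6 rad (towards its -y). It turns freely from -0.85 to 0.85 rad against light friction (about 2 N at the knob) and stays where it is left
- lever_knob (a point): middle of the gripping part of the lever's upright round black knob (24 mm dia., free from 30 to 67 mm above the bench; this point is at 55 mm), 90 mm from the pivot
- unload_notch (a point): yellow unload notch on the quadrant: the point under the knob when the lever is in it, 12 mm above the bench
- park_notch (a point): blue park notch on the quadrant: the point under the knob when the lever is in it, 12 mm above the bench
- hook_stand: fixed stand. Origin: foot of its post at bench height. A 10 x 10 mm bar runs from the post along own -x for 105 mm, its top at 200 mm; its orange end is turned up 12 mm higher (212 mm). Post 16 mm square, 212 mm high
- master: steel master block 50 (x) x 46 (y) x 50 mm high, blue band, 0.35 kg, with a rigid black loop handle on top in its y-z plane: 46 wide (y), 12 thick (x), opening 30 wide from 50 to 110 mm, top at 118. Hangs by the loop on the hook bar, 70 mm before the post. Grip from above across the loop's outsides (46 mm), 82 mm above the underside. Origin: centre of the underside
- ring_gauge: bystander, leave it alone: steel ring 56 mm dia., 24 high
- disc_weight: bystander, leave it alone: brass disc 40 mm dia., 24 high
- screwdriver: bystander, leave it alone: screwdriver lying flat
- cleaner: bystander, leave it alone: white jar of cleaner with blue cap, 56 mm dia., 70 high
- mug: bystander, leave it alone: blue mug 72 mm dia., 70 high
- gauge_case: bystander, leave it alone: wooden case 70 x 110 x 45 mm
- marker: bystander, leave it alone: black marker pen lying flat, 14 mm dia., 134 long

How it is judged:
By the outcome, as a careful person would: the job done as asked, in the order asked, and still so for the second after the job is handed in, with the robot touching nothing.
Of housing1, housing2, housing3, housing4, housing5, housing6 only 3 to 5 are there at a start; the rules pass over those that are not, and their reading is None.
At some moment in a run one of housing1, housing2, housing3, housing4, housing5, housing6 may be knocked a few centimetres aside while the robot is not near it.
It also fails if it takes over 210 s, if anything falls off the work surface, if the arm or the gripper's body presses on something with over 40 N, if the wrist force passes 120 N, or if a joint passes its speed limit or range.

## Working session

There is one attempt and no reset: what is moved stays moved. The work goes in short steps, Python scripts to look and compute and a tool call to move; the robot and the scene stay as the last step left them, time stands still between calls to the robot, and variables do not carry over. Pictures are saved under pics/ and viewed, at most 14 in all, crops included, and the job is handed in when it is done.

Besides the shell and the picture viewer there is one more tool, called in YAML: its name, and indented under it one key for each argument. apply_moves: Moves the arm, as the interface text tells. Its arguments: {"type":"object","properties":{"targets":{"type":"array","items":{"type":"object","properties":{"jaw":{"type":"number"},"xyz":{"type":"array","items":{"type":"number"}},"rotation":{"type":"array","items":{"type":"number"}}}}}},"required":["targets"]}

```bash
mkdir -p pics
cat > h.py <<'E'
from rig import r, grab_frame
import numpy as np, cv2
def snap(name,fn=None):
    o=r.get_obs(); f=grab_frame(name)
    if fn: cv2.imwrite('pics/'+fn,f['image'])
    return o,f
def px2w(f,u,v,z):
    R=np.array(f['R']);t=np.array(f['t'])
    d=R.T@np.array([(u-f['cx'])/f['fx'],(v-f['cy'])/f['fy'],1]); c=-R.T@t
    return c+d*(z-c[2])/d[2]
def w2px(f,X):
    p=np.array(f['R'])@np.array(X)+np.array(f['t']); return f['fx']*p[0]/p[2]+f['cx'],f['fy']*p[1]/p[2]+f['cy']
E
python3 - <<'E'
from h import *
o,f=snap('top','top0.png'); print(o); print({k:f[k] for k in f if k!='image'}); o,g=snap('scene','sc0.png'); print({k:g[k] for k in g if k!='image'})
E
```

```text
{'t': 0.0, 'joint_positions': array([61.00775453, 19.13225557,  2.28671777, 84.01193071, -0.76839296,
       76.96549029, -3.35148797]), 'joint_velocities': array([ 0.0209127 ,  0.00463955, -0.00876962,  0.00546653,  0.10635648,
       -0.02406574,  0.04177852]), 'joint_torque': array([-9.57489356e-04, -6.56366944e+01,  1.33444961e+00, -4.03794229e+01,
       -5.97594143e-02,  4.48734616e-02,  1.58692428e-04]), 'tcp_pos': array([ 0.25695906, -0.59653305,  0.22164674]), 'orientation': array([[ 9.18407131e-01,  3.95635910e-01, -7.54617693e-04],
       [ 3.95636613e-01, -9.18405969e-01,  1.46480766e-03],
       [-1.13514881e-04, -1.64384419e-03, -9.99998642e-01]]), 'ft_force': array([-0.67770023, -0.24474529, -0.28571796]), 'wrist_torque': array([-0.06774559,  0.06917892, -0.02484421]), 'grip_force': 0.0, 'finger_gap': 0.9967027539262305}
{'fx': 420.22595715174543, 'fy': 420.22595715174543, 'cx': 276.18193586180143, 'cy': 209.9290691934537, 'R': array([[-5.27798393e-03, -9.99985996e-01,  3.87224541e-04],
       [-9.82278751e-01,  5.11197415e-03, -1.87356140e-01],
       [ 1.87351537e-01, -1.36922513e-03, -9.82291976e-01]]), 't': array([6.95972596e-05, 4.81434997e-01, 9.37441134e-01])}
{'fx': 464.1411005231313, 'fy': 464.1411005231313, 'cx': 280.99791937977875, 'cy': 211.2070119978028, 'R': array([[ 0.3326855 ,  0.94302789,  0.00433184],
       [ 0.69887303, -0.24346216, -0.67253451],
       [-0.63316416,  0.22676988, -0.74005308]]), 't': array([-0.1543172 , -0.29658429,  1.3889665 ])}
```

View pics/top0.png

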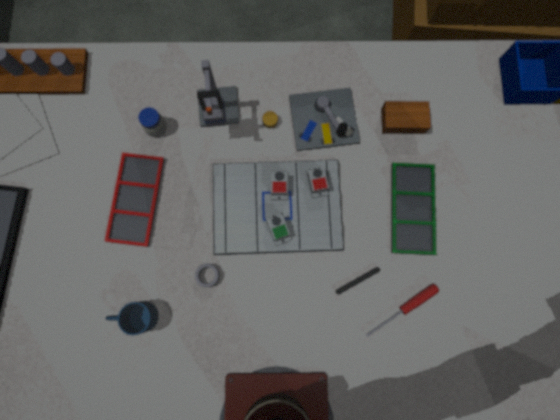

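View pics/sc0.png

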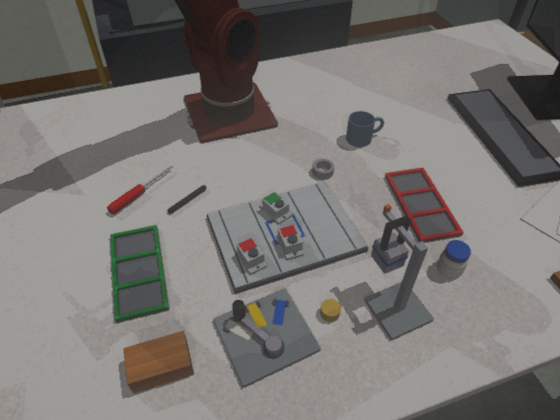

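The top view shows three housings on the stage: red tags at (280,187) and (319,183), green at (280,231). The lever knob is at (344,130), by the white notch. The pass tray is at (414,208), the reject tray at (135,199), and the master hangs at about (210,103). I'll zoom in next.

Run:
```python
import cv2
a=cv2.imread('pics/top0.png')
cv2.imwrite('pics/c1.png',cv2.resize(a[80:260,190:370],None,fx=3.3,fy=3.3,interpolation=cv2.INTER_CUBIC))
b=cv2.imread('pics/sc0.png')
cv2.imwrite('pics/c2.png',cv2.resize(b[180:380,200:460],None,fx=3,fy=3,interpolation=cv2.INTER_CUBIC))
```

```text
(no output)
```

View pics/c1.png

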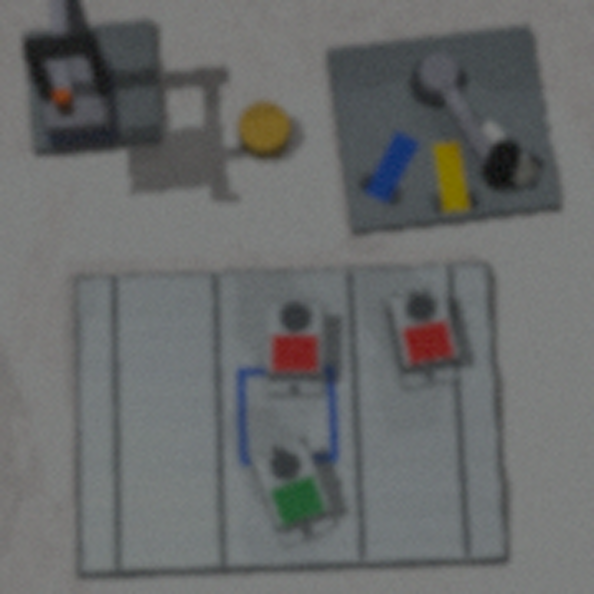

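View pics/c2.png

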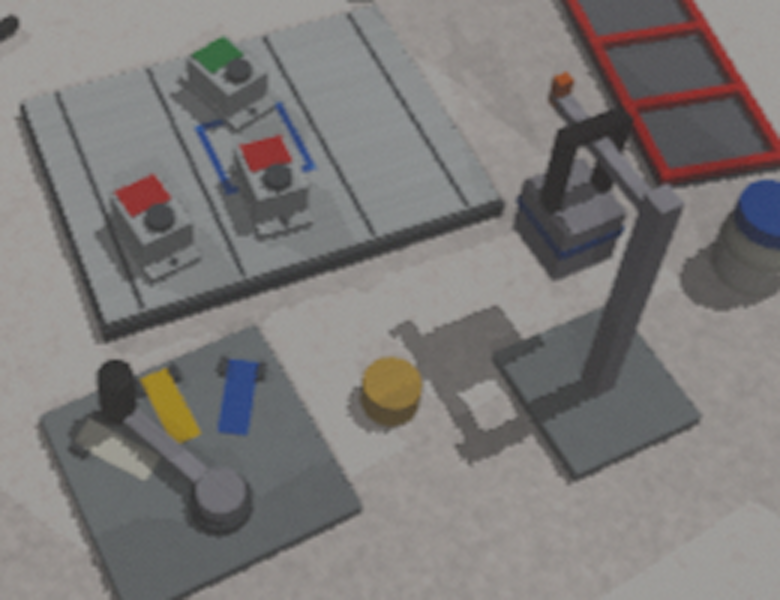

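Run:
```python
from h import *
o,f=snap('top'); a=f['image']; hsv=cv2.cvtColor(a,cv2.COLOR_BGR2HSV)
def W(x,y,z): return np.round(px2w(f,190+x/3.3,80+y/3.3,z)[:2],4)
P={'stage':[((78,275),(490,262),(508,560),(80,577)),.02],'tags/boss36':[((296,353),(429,342),(300,502)),.036],'boss':[((296,317),(421,306),(285,463)),.043],
'sq':[((241,370),(331,370),(333,460),(243,464)),.02],'plate':[((330,48),(530,28),(562,208),(352,232)),.012],'pivtop':[((440,76),),.03],
'notch':[((391,168),(375,198),(452,178),(454,205),(440,145)),.012],'knobtop':[((502,166),),.067],'hookend':[((61,98),),.212],'master':[((50,140),(115,140),(28,35),(100,35)),.14]}
for k,(p,z) in P.items(): print(k,[W(*q,z).tolist() for q in p])
for n,c in (('pass',[(393,163),(434,165),(436,254),(391,254)]),('rej',[(123,154),(165,157),(149,245),(106,243)])):
    print(n,[np.round(px2w(f,*q,.014)[:2],4).tolist() for q in c])
```

```text
stage [[0.6034, 0.1503], [0.6119, -0.1563], [0.39, -0.1618], [0.3795, 0.1438]]
tags/boss36 [[0.539, -0.0112], [0.5467, -0.1076], [0.4304, -0.0132]]
boss [[0.564, -0.0113], [0.5717, -0.1017], [0.4573, -0.0028]]
sq [[0.5303, 0.0291], [0.53, -0.0369], [0.4631, -0.0376], [0.4605, 0.0276]]
plate [[0.7876, -0.0394], [0.8035, -0.1948], [0.6567, -0.2134], [0.6386, -0.0543]]
pivtop [[0.7556, -0.1217]]
notch [[0.6893, -0.0847], [0.6654, -0.0721], [0.6811, -0.1308], [0.6595, -0.1318], [0.7077, -0.1224]]
knobtop [[0.6689, -0.1599]]
hookend [[0.6573, 0.134]]
master [[0.66, 0.1527], [0.6597, 0.1094], [0.7353, 0.1696], [0.735, 0.1209]]
pass [[0.6039, -0.2915], [0.5982, -0.3923], [0.3792, -0.3804], [0.3798, -0.2739]]
rej [[0.6305, 0.3763], [0.6222, 0.2719], [0.4041, 0.3003], [0.4094, 0.4028]]
```

apply_moves:
  targets:
    - {"jaw": 1, "xyz": [0.97, -0.67, 0], "rotation": [0, 0, 0.0647]}
    - {"jaw": 1, "xyz": [0.97, -0.67, 0], "rotation": [0, 0, 0.0647]}
    - {"jaw": 1, "xyz": [0.97, -0.67, 0], "rotation": [0, 0, 0.0647]}
    - {"jaw": 1, "xyz": [0.97, -0.67, 0], "rotation": [0, 0, 0.0647]}
    - {"jaw": 1, "xyz": [0.97, -0.67, 0], "rotation": [0, 0, 0.0647]}

```text
t: 0.65
tcp_pos: [0.3065, -0.5176, 0.2224]
orientation: [[1.0, 0.003, -0.001], [0.003, -1.0, -0.0], [-0.001, 0.0, -1.0]]
ft_force: [-0.6, 0.3, 1.1]
finger_gap: 0.999
grip_force: 0.0
```

apply_moves:
  targets:
    - {"jaw": 1, "xyz": [0.75, -1, 0], "rotation": [0, 0, 0]}
    - {"jaw": 1, "xyz": [0.75, -1, 0], "rotation": [0, 0, 0]}
    - {"jaw": 1, "xyz": [0.75, -1, 0], "rotation": [0, 0, 0]}

```text
t: 0.95
tcp_pos: [0.3719, -0.432, 0.2225]
orientation: [[1.0, 0.011, 0.002], [0.011, -1.0, 0.002], [0.002, -0.002, -1.0]]
ft_force: [0.9, -0.1, 0.3]
finger_gap: 0.999
grip_force: 0.0
```

apply_moves:
  targets:
    - {"jaw": 1, "xyz": [0.75, -1, 0], "rotation": [0, 0, 0]}
    - {"jaw": 1, "xyz": [0.75, -1, 0], "rotation": [0, 0, 0]}
    - {"jaw": 1, "xyz": [0.75, -1, 0], "rotation": [0, 0, 0]}

```text
t: 1.25
tcp_pos: [0.4315, -0.3516, 0.2225]
orientation: [[1.0, 0.011, 0.002], [0.011, -1.0, 0.002], [0.002, -0.002, -1.0]]
ft_force: [0.0, -0.5, 0.6]
finger_gap: 1.0
grip_force: 0.0
```

apply_moves:
  targets:
    - {"jaw": 1, "xyz": [0.75, -1, 0], "rotation": [0, 0, 0]}
    - {"jaw": 1, "xyz": [0.75, -1, 0], "rotation": [0, 0, 0]}
    - {"jaw": 1, "xyz": [0.75, -1, 0], "rotation": [0, 0, 0]}

```text
t: 1.55
tcp_pos: [0.4911, -0.2712, 0.2225]
orientation: [[1.0, 0.011, 0.002], [0.011, -1.0, 0.003], [0.002, -0.003, -1.0]]
ft_force: [0.1, 0.3, -0.4]
finger_gap: 1.002
grip_force: 0.0
```

apply_moves:
  targets:
    - {"jaw": 1, "xyz": [0.75, -1, 0], "rotation": [0, 0, 0]}
    - {"jaw": 1, "xyz": [0.75, -1, 0], "rotation": [0, 0, 0]}
    - {"jaw": 1, "xyz": [0.75, -1, 0], "rotation": [0, 0, 0]}
    - {"jaw": 1, "xyz": [0.75, -1, 0], "rotation": [0, 0, 0]}
    - {"jaw": 1, "xyz": [0.75, -1, 0], "rotation": [0, 0, 0]}
    - {"jaw": 1, "xyz": [0.75, -1, 0], "rotation": [0, 0, 0]}

```text
t: 2.15
tcp_pos: [0.5463, -0.1991, 0.2225]
orientation: [[1.0, -0.002, -0.0], [-0.002, -1.0, -0.0], [-0.0, 0.0, -1.0]]
ft_force: [-0.1, 0.8, -0.1]
finger_gap: 0.996
grip_force: 0.0
```

```bash
cat >> h.py <<'E'
def wrist(fn=None):
    o,f=snap('wrist',fn)
    T=np.eye(4);T[:3,:3]=o['orientation'];T[:3,3]=o['tcp_pos']
    M=np.linalg.inv(T@np.array(f['T_tool_cam'])); f['R']=M[:3,:3];f['t']=M[:3,3]
    return o,f
E
python3 - <<'E'
from h import *
o,f=wrist('w1.png'); print(o['t'],o['tcp_pos'],o['orientation'].round(3),o['joint_positions'].round(1)); 
np.set_printoptions(precision=4); print(f['T_tool_cam'],f['fx']); 
import pickle; f2={k:np.array(f[k]) for k in f}; pickle.dump(f2,open('w1.pkl','wb'))
E
```

```text
2.15 [ 0.5462977  -0.19905828  0.22245244] [[ 1.    -0.002 -0.   ]
 [-0.002 -1.    -0.   ]
 [-0.     0.    -1.   ]] [ 27.   11.9 -13.2  93.2   2.8  75.2 -76.8]
[[ 8.9842e-04 -9.5962e-01 -2.8130e-01  7.8612e-02]
 [ 1.0000e+00  1.0726e-03 -4.6526e-04  3.0955e-05]
 [ 7.4821e-04 -2.8130e-01  9.5962e-01 -1.6248e-01]
 [ 0.0000e+00  0.0000e+00  0.0000e+00  1.0000e+00]] 369.12622185612065
```

View pics/w1.png

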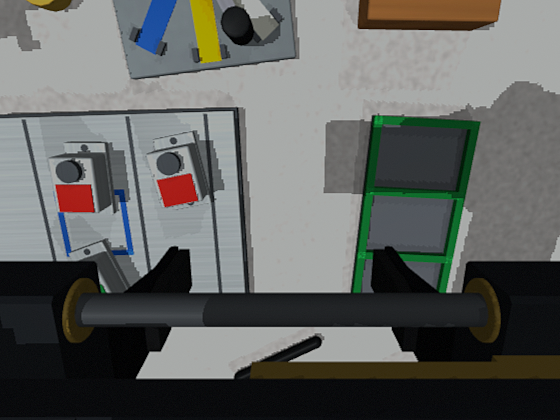

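Run:
```python
from h import *
import pickle; f=pickle.load(open('w1.pkl','rb'))
for n,u,v,z in [('knobtop',235,17,.067),('knobtop_c',237,23,.06),('yel_end',208,60,.012),('yel_l',196,61,.012),('yel_r',221,58,.012),('blue_end',147,50,.012),('platecornerR',297,57,.012),('platecornerL',132,78,.012),
 ('r1tag',75,197,.056),('r1boss',69,172,.063),('r2tag',177,190,.056),('r2boss',169,162,.063),('r1hole',84,147,.028),('r2hole',173,141,.028),
 ('pass a',372,117,.014),('pass b',479,122,.014),('ribL',366,194,.014),('ribR',465,201,.014),('rib2L',360,256,.014),('rib2R',455,258,.014)]: print(n,px2w(f,u,v,z)[:2].round(4))
```

```text
knobtop [ 0.6866 -0.1633]
knobtop_c [ 0.6837 -0.164 ]
yel_end [ 0.6607 -0.1303]
yel_l [ 0.6598 -0.119 ]
yel_r [ 0.6624 -0.1427]
blue_end [ 0.6695 -0.0738]
platecornerR [ 0.6632 -0.2142]
platecornerL [ 0.6447 -0.0569]
r1tag [ 0.539  -0.0093]
r1boss [ 0.5636 -0.0116]
r2tag [ 0.5455 -0.1038]
r2boss [ 0.5724 -0.1008]
r1hole [ 0.5813 -0.0096]
r2hole [ 0.5869 -0.0957]
pass a [ 0.6084 -0.2879]
pass b [ 0.6035 -0.3931]
ribL [ 0.5309 -0.287 ]
ribR [ 0.5233 -0.3906]
rib2L [ 0.4613 -0.2849]
rib2R [ 0.4588 -0.3886]
```

apply_moves:
  targets:
    - {"jaw": 1, "xyz": [0.9, -0.85, 0], "rotation": [0, 0, 0]}
    - {"jaw": 1, "xyz": [0.9, -0.85, 0], "rotation": [0, 0, 0]}
    - {"jaw": 1, "xyz": [0.9, -0.85, 0], "rotation": [0, 0, 0]}
    - {"jaw": 1, "xyz": [0.9, -0.85, 0], "rotation": [0, 0, 0]}
    - {"jaw": 1, "xyz": [0.9, -0.85, 0], "rotation": [0, 0, 0]}

```text
t: 2.7
tcp_pos: [0.6185, -0.1307, 0.2225]
orientation: [[1.0, -0.002, -0.001], [-0.002, -1.0, -0.001], [-0.001, 0.001, -1.0]]
ft_force: [-0.1, 0.1, 1.5]
finger_gap: 0.999
grip_force: 0.0
```

Run:
```python
from h import *
o,f=wrist('w2.png'); print(o['t'],o['tcp_pos'])
import pickle; f2={k:np.array(f[k]) for k in f}; pickle.dump(f2,open('w2.pkl','wb'))
```

```text
2.7 [ 0.61846023 -0.13070722  0.2224613 ]
```

View pics/w2.png

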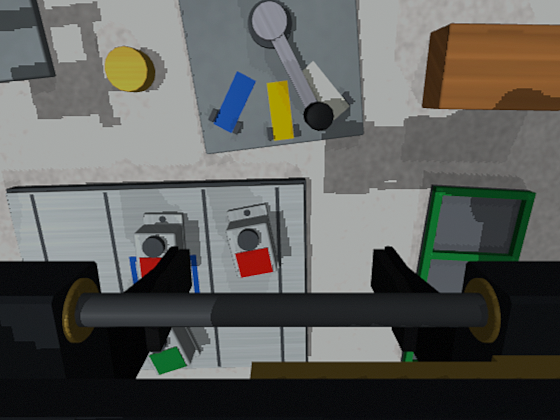

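Run:
```python
from h import *
import pickle; f=pickle.load(open('w2.pkl','rb'))
for n,u,v,z in [('knob',319,115,.067),('yl',269,134,.018),('yr',295,131,.018),('yfar',278,82,.012),('ynear',282,138,.012),('bl',217,115,.018),('br',238,129,.018),('bluefar',243,75,.012),('bluenear',227,125,.012),('pivot',270,22,.03),('pl',207,153,.012),('pr',363,134,.012)]: print(n,px2w(f,u,v,z)[:2].round(4))
```

```text
knob [ 0.6846 -0.1625]
yl [ 0.6646 -0.119 ]
yr [ 0.6675 -0.1444]
yfar [ 0.7131 -0.1279]
ynear [ 0.6602 -0.1317]
bl [ 0.6827 -0.069 ]
br [ 0.6695 -0.0888]
bluefar [ 0.7194 -0.0946]
bluenear [ 0.6729 -0.0774]
pivot [ 0.762  -0.1212]
pl [ 0.6453 -0.0561]
pr [ 0.664  -0.2123]
```

apply_moves:
  targets:
    - {"jaw": 0.6, "xyz": [0.83, 0.4, 1.0], "rotation": [0, 0, 0]}
    - {"jaw": 0.6, "xyz": [0.83, 0.4, 1.0], "rotation": [0, 0, 0]}
    - {"jaw": 0.6, "xyz": [0.83, 0.4, 1.0], "rotation": [0, 0, 0]}
    - {"jaw": 0.6, "xyz": [0.83, 0.4, 1.0], "rotation": [0, 0, 0]}
    - {"jaw": 0.6, "xyz": [0.83, 0.4, 1.0], "rotation": [0, 0, 0]}

```text
t: 3.25
tcp_pos: [0.6854, -0.1612, 0.1442]
orientation: [[1.0, -0.001, 0.001], [-0.001, -1.0, -0.0], [0.001, 0.0, -1.0]]
ft_force: [0.6, 0.4, 0.0]
finger_gap: 0.646
grip_force: 0.0
```

apply_moves:
  targets:
    - {"jaw": 0.6, "xyz": [0, 0, 0.6], "rotation": [0, 0, 0]}
    - {"jaw": 0.6, "xyz": [0, 0, 0.6], "rotation": [0, 0, 0]}
    - {"jaw": 0.6, "xyz": [0, 0, 1.0], "rotation": [0, 0, 0]}
    - {"jaw": 0.6, "xyz": [0, 0, 1.0], "rotation": [0, 0, 0]}
    - {"jaw": 0.6, "xyz": [0, 0, 1.0], "rotation": [0, 0, 0]}
    - {"jaw": 0.6, "xyz": [0, 0, 1.0], "rotation": [0, 0, 0]}

```text
t: 3.85
tcp_pos: [0.6867, -0.1611, 0.0655]
orientation: [[1.0, 0.0, 0.003], [0.0, -1.0, -0.001], [0.003, 0.001, -1.0]]
ft_force: [0.3, 0.3, 0.4]
finger_gap: 0.604
grip_force: 0.0
```

apply_moves:
  targets:
    - {"jaw": 0.6, "xyz": [0, 0, 0.14], "rotation": [0, 0, 0]}
    - {"jaw": 0.6, "xyz": [0, 0, 0.28], "rotation": [0, 0, 0]}
    - {"jaw": 0.6, "xyz": [0, 0, 0.28], "rotation": [0, 0, 0]}
    - {"jaw": 0.3, "xyz": [0, 0, 0.28], "rotation": [0, 0, 0]}
    - {"jaw": 0.2, "xyz": [0, 0, 0.28], "rotation": [0, 0, 0]}
    - {"jaw": 0.2, "xyz": [0, 0, 0.28], "rotation": [0, 0, 0]}
    - {"jaw": 0.2, "xyz": [0, 0, 0.28], "rotation": [0, 0, 0]}
    - {"jaw": 0.2, "xyz": [0, 0, 0.28], "rotation": [0, 0, 0]}

```text
t: 4.65
tcp_pos: [0.6853, -0.1617, 0.0404]
orientation: [[1.0, -0.0, -0.0], [-0.0, -1.0, -0.001], [-0.0, 0.001, -1.0]]
ft_force: [-2.1, -2.5, 1.7]
finger_gap: 0.264
grip_force: 30.0
```

Gripped (24 mm ≈ 0.27). Next is the swing to yellow.

apply_moves:
  targets:
    - {"jaw": 0.2, "xyz": [-0.04, -0.09, 0], "rotation": [0, 0, 0]}
    - {"jaw": 0.2, "xyz": [-0.075, -0.19, 0], "rotation": [0, 0, 0]}
    - {"jaw": 0.2, "xyz": [-0.1, -0.29, 0], "rotation": [0, 0, 0]}
    - {"jaw": 0.2, "xyz": [-0.115, -0.38, 0], "rotation": [0, 0, 0]}
    - {"jaw": 0.2, "xyz": [-0.115, -0.38, 0], "rotation": [0, 0, 0]}
    - {"jaw": 0.2, "xyz": [-0.115, -0.38, 0], "rotation": [0, 0, 0]}
    - {"jaw": 0.2, "xyz": [-0.115, -0.38, 0], "rotation": [0, 0, 0]}

```text
t: 5.35
tcp_pos: [0.6741, -0.132, 0.04]
orientation: [[1.0, -0.002, -0.004], [-0.002, -1.0, -0.001], [-0.004, 0.001, -1.0]]
ft_force: [-9.6, -3.1, 6.1]
finger_gap: 0.267
grip_force: 30.0
```

apply_moves:
  targets:
    - {"jaw": 0.7, "xyz": [0, 0, 0], "rotation": [0, 0, 0]}
    - {"jaw": 0.7, "xyz": [0, 0, 0], "rotation": [0, 0, 0]}
    - {"jaw": 0.7, "xyz": [0, 0, 0], "rotation": [0, 0, 0]}
    - {"jaw": 0.7, "xyz": [0, 0, -1], "rotation": [0, 0, 0]}
    - {"jaw": 0.7, "xyz": [0, 0, -1], "rotation": [0, 0, 0]}
    - {"jaw": 0.7, "xyz": [0, 0, -1], "rotation": [0, 0, 0]}

```text
t: 5.95
tcp_pos: [0.6796, -0.1302, 0.126]
orientation: [[1.0, 0.001, 0.009], [0.001, -1.0, -0.001], [0.009, 0.001, -1.0]]
ft_force: [0.1, -0.2, 0.7]
finger_gap: 0.674
grip_force: 0.0
```

apply_moves:
  targets:
    - {"jaw": 0.7, "xyz": [-0.6, 0, -1], "rotation": [0, 0, 0]}
    - {"jaw": 0.7, "xyz": [-0.6, 0, -1], "rotation": [0, 0, 0]}
    - {"jaw": 0.7, "xyz": [-0.6, 0, -1], "rotation": [0, 0, 0]}
    - {"jaw": 0.7, "xyz": [-0.6, 0, -1], "rotation": [0, 0, 0]}

```text
t: 6.35
tcp_pos: [0.6286, -0.1304, 0.2012]
orientation: [[1.0, 0.0, 0.002], [0.0, -1.0, -0.0], [0.002, 0.0, -1.0]]
ft_force: [-0.7, 0.4, -0.3]
finger_gap: 0.702
grip_force: 0.0
```

apply_moves:
  targets:
    - {"jaw": 0.8, "xyz": [-1, -0.8, -0.3], "rotation": [0, 0, 0]}
    - {"jaw": 0.8, "xyz": [-1, -0.8, -0.3], "rotation": [0, 0, 0]}
    - {"jaw": 0.8, "xyz": [-1, -0.8, -0.3], "rotation": [0, 0, 0]}
    - {"jaw": 0.8, "xyz": [-1, -0.8, -0.3], "rotation": [0, 0, 0]}
    - {"jaw": 0.8, "xyz": [-1, -0.8, -0.3], "rotation": [0, 0, 0]}

```text
t: 6.85
tcp_pos: [0.5486, -0.0673, 0.2231]
orientation: [[1.0, -0.0, -0.001], [-0.0, -1.0, -0.0], [-0.001, 0.0, -1.0]]
ft_force: [-0.1, -0.1, -1.2]
finger_gap: 0.796
grip_force: 0.0
```

Run:
```python
from h import *
o,f=wrist('w3.png'); print(o['t'],o['tcp_pos'])
import pickle; f2={k:np.array(f[k]) for k in f}; pickle.dump(f2,open('w3.pkl','wb'))
```

```text
6.85 [ 0.54862479 -0.06726563  0.2230969 ]
```

View pics/w3.png

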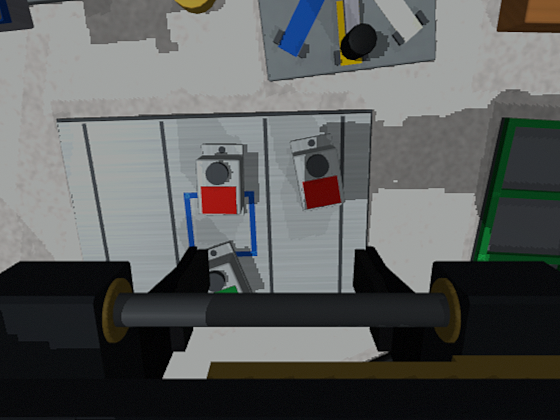

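Run:
```python
from h import *
import pickle; f=pickle.load(open('w3.pkl','rb'))
for n,u,v,z in [('knob',362,38,.067),('yblockR',373,60,.012),('ynear',348,64,.012),('r1tag',220,200,.056),('r1boss',217,174,.063),('r1earL',203,145,.028),('r1earR',242,145,.028),('r1bodyedgeL',198,214,.056),('r1bodyedgeR',241,216,.056),('r2tag',322,192,.056),('r2boss',317,166,.063),('r2earL',291,142,.028),('r2earR',329,134,.028),('r2edgeL',305,209,.056),('r2edgeR',345,204,.056),
('gboss',217,279,.063),('gearL',204,250,.028),('gearR',231,242,.028),('sqBL',192,249,.02),('sqTL',187,195,.02),('sqTR',253,195,.02),('sqBR',255,254,.02)]: print(n,px2w(f,u,v,z)[:2].round(4))
```

```text
knob [ 0.6739 -0.1312]
yblockR [ 0.6629 -0.1538]
ynear [ 0.6594 -0.1304]
r1tag [ 0.5379 -0.0107]
r1boss [ 0.5637 -0.0104]
r1earL [0.5851 0.0079]
r1earR [ 0.5851 -0.0296]
r1bodyedgeL [0.5243 0.0105]
r1bodyedgeR [ 0.5224 -0.0297]
r2tag [ 0.5456 -0.1048]
r2boss [ 0.5709 -0.0989]
r2earL [ 0.588  -0.0767]
r2earR [ 0.5956 -0.1129]
r2edgeL [ 0.5293 -0.0895]
r2edgeR [ 0.5341 -0.1265]
gboss [ 0.4608 -0.0054]
gearL [0.4762 0.0133]
gearR [ 0.4851 -0.0153]
sqBL [0.4739 0.0278]
sqTL [0.5334 0.0289]
sqTR [ 0.5334 -0.0385]
sqBR [ 0.4682 -0.0393]
```

The lever knob is now at (0.674, -0.131), in the yellow notch. Next I'll pick red housing 1 at (0.549, -0.010).

apply_moves:
  targets:
    - {"jaw": 0.8, "xyz": [0, -0.71, 1], "rotation": [0, 0, 0]}
    - {"jaw": 0.8, "xyz": [0, -0.71, 1], "rotation": [0, 0, 0]}
    - {"jaw": 0.8, "xyz": [0, -0.71, 1], "rotation": [0, 0, 0]}
    - {"jaw": 0.8, "xyz": [0, -0.71, 1], "rotation": [0, 0, 0]}

```text
t: 7.3
tcp_pos: [0.5481, -0.0101, 0.1427]
orientation: [[1.0, 0.001, -0.003], [0.001, -1.0, 0.0], [-0.003, -0.0, -1.0]]
ft_force: [1.1, -1.0, 1.0]
finger_gap: 0.796
grip_force: 0.0
```

apply_moves:
  targets:
    - {"jaw": 0.8, "xyz": [0, 0, 0.5], "rotation": [0, 0, 0]}
    - {"jaw": 0.8, "xyz": [0, 0, 0.95], "rotation": [0, 0, 0]}
    - {"jaw": 0.8, "xyz": [0, 0, 0.95], "rotation": [0, 0, 0]}
    - {"jaw": 0.8, "xyz": [0, 0, 0.95], "rotation": [0, 0, 0]}
    - {"jaw": 0.8, "xyz": [0, 0, 0.95], "rotation": [0, 0, 0]}

```text
t: 7.8
tcp_pos: [0.5502, -0.0103, 0.0706]
orientation: [[1.0, -0.001, 0.003], [-0.001, -1.0, -0.0], [0.003, 0.0, -1.0]]
ft_force: [0.1, 0.3, 0.6]
finger_gap: 0.801
grip_force: 0.0
```

apply_moves:
  targets:
    - {"jaw": 0.8, "xyz": [0, 0, 0.2], "rotation": [0, 0, 0]}
    - {"jaw": 0.8, "xyz": [0, 0, 0.4], "rotation": [0, 0, 0]}
    - {"jaw": 0.8, "xyz": [0, 0, 0.4], "rotation": [0, 0, 0]}
    - {"jaw": 0.4, "xyz": [0, 0, 0.4], "rotation": [0, 0, 0]}
    - {"jaw": 0.35, "xyz": [0, 0, 0.4], "rotation": [0, 0, 0]}
    - {"jaw": 0.35, "xyz": [0, 0, 0.4], "rotation": [0, 0, 0]}
    - {"jaw": 0.35, "xyz": [0, 0, 0.4], "rotation": [0, 0, 0]}
    - {"jaw": 0.35, "xyz": [0, 0, 0.4], "rotation": [0, 0, 0]}

```text
t: 8.6
tcp_pos: [0.5485, -0.0098, 0.0366]
orientation: [[1.0, 0.0, 0.001], [0.0, -1.0, -0.0], [0.001, 0.0, -1.0]]
ft_force: [-0.1, -0.3, 3.4]
finger_gap: 0.456
grip_force: 30.0
```

apply_moves:
  targets:
    - {"jaw": 0.35, "xyz": [0, 0, -0.5], "rotation": [0, 0, 0]}
    - {"jaw": 0.35, "xyz": [0, 0, -1], "rotation": [0, 0, 0]}
    - {"jaw": 0.35, "xyz": [0, 0, -1], "rotation": [0, 0, 0]}

```text
t: 8.9
tcp_pos: [0.5515, -0.0094, 0.1215]
orientation: [[1.0, 0.0, 0.008], [0.0, -1.0, -0.0], [0.008, 0.0, -1.0]]
ft_force: [0.3, 0.7, -0.6]
finger_gap: 0.454
grip_force: 30.0
```

apply_moves:
  targets:
    - {"jaw": 0.35, "xyz": [-0.6, -1, 0], "rotation": [0, 0, 0]}
    - {"jaw": 0.35, "xyz": [-0.6, -1, 0], "rotation": [0, 0, 0]}
    - {"jaw": 0.35, "xyz": [-0.6, -1, 0], "rotation": [0, 0, 0]}

```text
t: 9.2
tcp_pos: [0.4972, 0.0759, 0.1158]
orientation: [[1.0, 0.008, -0.002], [0.008, -1.0, 0.001], [-0.002, -0.001, -1.0]]
ft_force: [0.8, -0.9, -0.3]
finger_gap: 0.457
grip_force: 30.0
```

apply_moves:
  targets:
    - {"jaw": 0.35, "xyz": [0, -1, 0], "rotation": [0, 0, 0]}
    - {"jaw": 0.35, "xyz": [0, -1, 0], "rotation": [0, 0, 0]}

```text
t: 9.4
tcp_pos: [0.4996, 0.1527, 0.116]
orientation: [[1.0, 0.001, 0.0], [0.001, -1.0, 0.001], [0.0, -0.001, -1.0]]
ft_force: [-0.2, 1.2, -1.8]
finger_gap: 0.459
grip_force: 30.0
```

apply_moves:
  targets:
    - {"jaw": 0.35, "xyz": [0, -1, 0], "rotation": [0, 0, 0]}
    - {"jaw": 0.35, "xyz": [0, -1, 0], "rotation": [0, 0, 0]}

```text
t: 9.6
tcp_pos: [0.4993, 0.2338, 0.1159]
orientation: [[1.0, 0.003, -0.0], [0.003, -1.0, 0.001], [-0.0, -0.001, -1.0]]
ft_force: [-0.5, 0.2, -1.6]
finger_gap: 0.456
grip_force: 30.0
```

apply_moves:
  targets:
    - {"jaw": 0.35, "xyz": [0, -1, 0], "rotation": [0, 0, -0.2306]}
    - {"jaw": 0.35, "xyz": [0, -1, 0], "rotation": [0, 0, -0.2306]}
    - {"jaw": 0.35, "xyz": [0, -1, 0], "rotation": [0, 0, -0.2306]}
    - {"jaw": 0.35, "xyz": [0, -1, 0], "rotation": [0, 0, -0.2306]}
    - {"jaw": 0.35, "xyz": [0, -1, 0], "rotation": [0, 0, -0.2306]}
    - {"jaw": 0.35, "xyz": [0, -1, 0], "rotation": [0, 0, -0.2306]}
    - {"jaw": 0.35, "xyz": [0, -1, 0], "rotation": [0, 0, -0.2306]}
    - {"jaw": 0.35, "xyz": [0, -1, 0], "rotation": [0, 0, -0.2306]}
    - {"jaw": 0.35, "xyz": [0, -1, 0], "rotation": [0, 0, -0.2306]}
    - {"jaw": 0.35, "xyz": [0, -1, 0], "rotation": [0, 0, -0.2306]}
    - {"jaw": 0.35, "xyz": [0, -1, 0], "rotation": [0, 0, -0.2306]}
    - {"jaw": 0.35, "xyz": [0, -1, 0], "rotation": [0, 0, -0.2306]}
    - {"jaw": 0.35, "xyz": [0, -1, 0], "rotation": [0, 0, -0.2306]}

```text
t: 10.9
tcp_pos: [0.5001, 0.3101, 0.116]
orientation: [[0.124, 0.992, -0.0], [0.992, -0.124, -0.0], [-0.0, -0.0, -1.0]]
ft_force: [0.6, -1.0, -1.4]
finger_gap: 0.455
grip_force: 30.0
```

```bash
cat >> h.py <<'E'
def go(x,y,z,yaw=None):
    "units for apply_moves from the present pose to world x,y,z and tool-x azimuth yaw (deg)"
    o=r.get_obs(); R=np.array(o['orientation']); d=R.T@(np.array([x,y,z])-o['tcp_pos'])/.08
    a=np.degrees(np.arctan2(R[1,0],R[0,0])); print('t',o['t'],'tcp',o['tcp_pos'].round(4),'yaw',a.round(2),'xyz',d.round(3), 'rot',None if yaw is None else round(-(yaw-a)/360,4))
E
python3 - <<'E'
from h import *
go(.445,.347,.117,82.8); o,f=wrist('w4.png')
import pickle; f2={k:np.array(f[k]) for k in f}; pickle.dump(f2,open('w4.pkl','wb'))
for p in [(112,52),(112,-52),(-112,-52),(-112,52),(-36,48),(-36,-48),(36,48),(36,-48)]:
    c=np.radians(-7.2); R=np.array([[np.cos(c),-np.sin(c)],[np.sin(c),np.cos(c)]]); q=R@np.array(p)/1000+[.5166,.3378]
    u=w2px(f,[*q,.014]); cv2.circle(f['image'],(int(u[0]),int(u[1])),3,(0,255,255),-1)
cv2.imwrite('pics/w4.png',f['image'])
E
```

```text
t 10.9 tcp [0.5001 0.3101 0.116 ] yaw 82.89 xyz [ 0.372 -0.741 -0.013] rot 0.0003
```

View pics/w4.png

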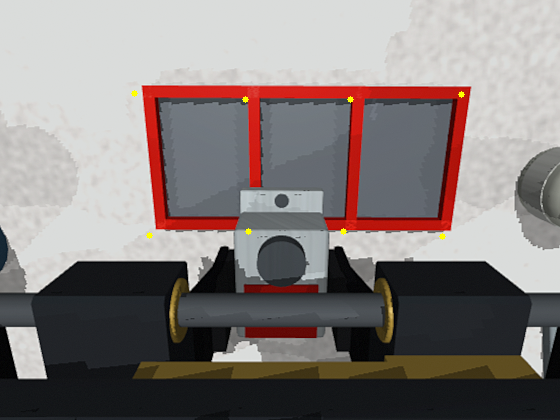

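Run:
```python
from h import *
import pickle; f=pickle.load(open('w4.pkl','rb'))
c=np.array([px2w(f,u,v,.014)[:2] for u,v in [(143,87),(470,87),(452,230),(158,230)]]); print(c.round(4),c.mean(0).round(4))
a=c[1]-c[0]+c[2]-c[3]; print(np.degrees(np.arctan2(a[1],a[0])))
m=c.mean(0); ax=a/np.linalg.norm(a)
for s in(-1,0,1): print(m+ax*.072*s)
```

```text
[[0.4188 0.4067]
 [0.6399 0.3793]
 [0.6284 0.2765]
 [0.4066 0.3041]] [0.5234 0.3416]
-7.067250522141202
[0.45195851 0.35049068]
[0.52341149 0.34163222]
[0.59486446 0.33277375]
```

apply_moves:
  targets:
    - {"jaw": 0.35, "xyz": [0.43, -0.66, 0], "rotation": [0, 0, 0]}
    - {"jaw": 0.35, "xyz": [0.43, -0.66, 0], "rotation": [0, 0, 0]}
    - {"jaw": 0.35, "xyz": [0.43, -0.66, 0], "rotation": [0, 0, 0]}
    - {"jaw": 0.35, "xyz": [0.43, -0.66, 0.4], "rotation": [0, 0, 0]}
    - {"jaw": 0.35, "xyz": [0.43, -0.66, 0.8], "rotation": [0, 0, 0]}
    - {"jaw": 0.35, "xyz": [0.43, -0.66, 0.8], "rotation": [0, 0, 0]}
    - {"jaw": 0.35, "xyz": [0.43, -0.66, 0.8], "rotation": [0, 0, 0]}
    - {"jaw": 0.35, "xyz": [0.43, -0.66, 0.8], "rotation": [0, 0, 0]}

```text
t: 11.75
tcp_pos: [0.453, 0.3515, 0.0539]
orientation: [[0.122, 0.993, 0.002], [0.993, -0.122, 0.001], [0.002, 0.002, -1.0]]
ft_force: [0.4, 0.4, -1.1]
finger_gap: 0.458
grip_force: 30.0
```

apply_moves:
  targets:
    - {"jaw": 0.35, "xyz": [0, 0, 0.2], "rotation": [0, 0, 0]}
    - {"jaw": 0.35, "xyz": [0, 0, 0.35], "rotation": [0, 0, 0]}
    - {"jaw": 0.35, "xyz": [0, 0, 0.35], "rotation": [0, 0, 0]}
    - {"jaw": 0.35, "xyz": [0, 0, 0.35], "rotation": [0, 0, 0]}
    - {"jaw": 0.65, "xyz": [0, 0, 0.35], "rotation": [0, 0, 0]}
    - {"jaw": 0.65, "xyz": [0, 0, 0.35], "rotation": [0, 0, 0]}
    - {"jaw": 0.65, "xyz": [0, 0, 0.35], "rotation": [0, 0, 0]}

```text
t: 12.45
tcp_pos: [0.4521, 0.351, 0.0245]
orientation: [[0.121, 0.993, 0.0], [0.993, -0.121, 0.0], [0.0, 0.0, -1.0]]
ft_force: [0.1, 0.2, 0.2]
finger_gap: 0.613
grip_force: 0.0
```

apply_moves:
  targets:
    - {"jaw": 0.65, "xyz": [0, 0, -0.4], "rotation": [0, 0, 0]}
    - {"jaw": 0.65, "xyz": [0, 0, -1], "rotation": [0, 0, 0]}
    - {"jaw": 0.65, "xyz": [0, 0, -1], "rotation": [0, 0, 0]}
    - {"jaw": 0.65, "xyz": [0, 0, -1], "rotation": [0, 0, 0]}
    - {"jaw": 0.65, "xyz": [0, 0, -1], "rotation": [0, 0, 0]}

```text
t: 12.95
tcp_pos: [0.4517, 0.3502, 0.1034]
orientation: [[0.122, 0.993, -0.001], [0.993, -0.122, -0.001], [-0.001, -0.001, -1.0]]
ft_force: [-1.0, -0.3, 0.4]
finger_gap: 0.649
grip_force: 0.0
```

Run:
```python
from h import *
go(.52,.23,.19,0)
```

```text
t 12.95 tcp [0.4517 0.3502 0.1034] yaw 83.02 xyz [-1.389  1.029 -1.082] rot 0.2306
```

apply_moves:
  targets:
    - {"jaw": 0.8, "xyz": [-1, 0.5, -1], "rotation": [0, 0, 0.2306]}
    - {"jaw": 0.8, "xyz": [-1, 0.5, -1], "rotation": [0, 0, 0.2306]}
    - {"jaw": 0.8, "xyz": [-1, 0.5, -1], "rotation": [0, 0, 0.2306]}
    - {"jaw": 0.8, "xyz": [-1, 0.5, -1], "rotation": [0, 0, 0.2306]}
    - {"jaw": 0.8, "xyz": [-1, 0.5, -1], "rotation": [0, 0, 0.2306]}
    - {"jaw": 0.8, "xyz": [-1, 0.5, -1], "rotation": [0, 0, 0.2306]}
    - {"jaw": 0.8, "xyz": [-1, 0.5, -1], "rotation": [0, 0, 0.2306]}
    - {"jaw": 0.8, "xyz": [-1, 0.5, -1], "rotation": [0, 0, 0.2306]}
    - {"jaw": 0.8, "xyz": [-1, 0.5, -1], "rotation": [0, 0, 0.2306]}
    - {"jaw": 0.8, "xyz": [-1, 0.5, -1], "rotation": [0, 0, 0.2306]}
    - {"jaw": 0.8, "xyz": [-1, 0.5, -1], "rotation": [0, 0, 0.2306]}
    - {"jaw": 0.8, "xyz": [-1, 0.5, -1], "rotation": [0, 0, 0.2306]}

```text
t: 14.15
tcp_pos: [0.4816, 0.2663, 0.1832]
orientation: [[1.0, 0.004, -0.002], [0.004, -1.0, -0.001], [-0.002, 0.001, -1.0]]
ft_force: [-0.7, 0.0, 0.2]
finger_gap: 0.798
grip_force: 0.0
```

apply_moves:
  targets:
    - {"jaw": 0.8, "xyz": [0.2, 1, 0], "rotation": [0, 0, 0]}
    - {"jaw": 0.8, "xyz": [0.2, 1, 0], "rotation": [0, 0, 0]}

```text
t: 14.35
tcp_pos: [0.4981, 0.1844, 0.1835]
orientation: [[1.0, 0.004, -0.001], [0.004, -1.0, -0.001], [-0.001, 0.001, -1.0]]
ft_force: [0.6, 0.1, -0.9]
finger_gap: 0.796
grip_force: 0.0
```

apply_moves:
  targets:
    - {"jaw": 0.8, "xyz": [0.2, 1, 0], "rotation": [0, 0, 0]}
    - {"jaw": 0.8, "xyz": [0.2, 1, 0], "rotation": [0, 0, 0]}

```text
t: 14.55
tcp_pos: [0.5143, 0.1028, 0.1837]
orientation: [[1.0, 0.001, -0.001], [0.001, -1.0, -0.001], [-0.001, 0.001, -1.0]]
ft_force: [0.1, 0.4, -0.3]
finger_gap: 0.797
grip_force: 0.0
```

apply_moves:
  targets:
    - {"jaw": 0.8, "xyz": [0.2, 1, 0], "rotation": [0, 0, 0]}
    - {"jaw": 0.8, "xyz": [0.2, 1, 0], "rotation": [0, 0, 0]}

```text
t: 14.75
tcp_pos: [0.5301, 0.0226, 0.1837]
orientation: [[1.0, 0.001, -0.001], [0.001, -1.0, -0.001], [-0.001, 0.001, -1.0]]
ft_force: [0.5, 0.7, -0.1]
finger_gap: 0.8
grip_force: 0.0
```

apply_moves:
  targets:
    - {"jaw": 0.8, "xyz": [0, 1, 0], "rotation": [0, 0, 0]}
    - {"jaw": 0.8, "xyz": [0, 1, 0], "rotation": [0, 0, 0]}
    - {"jaw": 0.8, "xyz": [0, 1, 0], "rotation": [0, 0, 0]}
    - {"jaw": 0.8, "xyz": [0, 1, 0], "rotation": [0, 0, 0]}
    - {"jaw": 0.8, "xyz": [0, 1, 0], "rotation": [0, 0, 0]}

```text
t: 15.25
tcp_pos: [0.53, -0.052, 0.184]
orientation: [[1.0, 0.003, -0.0], [0.003, -1.0, 0.001], [-0.0, -0.001, -1.0]]
ft_force: [-0.0, -0.2, -0.4]
finger_gap: 0.8
grip_force: 0.0
```

Run:
```python
from h import *
go(.557,-.1025,.105,12.4); o,f=wrist('w5.png'); a=f['image']; hsv=cv2.cvtColor(a,cv2.COLOR_BGR2HSV)
import pickle; f2={k:np.array(f[k]) for k in f}; pickle.dump(f2,open('w5.pkl','wb'))
b=snap('top','top5.png')[1]['image']
H,Wd=420,560; cv2.imwrite('pics/v5.png',np.hstack([cv2.resize(a,(400,300)),cv2.resize(b[60:270,90:450],(400,233))[:233].copy() if 0 else cv2.resize(b[40:280,90:410],(400,300))]))
```

```text
t 15.25 tcp [ 0.53  -0.052  0.184] yaw 0.18 xyz [0.336 0.633 0.987] rot -0.0339
```

View pics/v5.png

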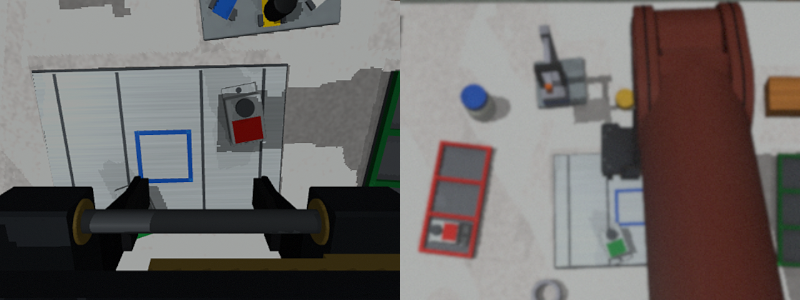

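Red 1 lies in its nest. The green housing has been knocked towards +y. I'll measure red 2 and the blue square.

Run:
```python
from h import *
import pickle; f=pickle.load(open('w5.pkl','rb'))
for n,u,v,z in [('tag',247,131,.056),('boss',244,107,.063),('earL',221,89,.028),('earR',255,83,.028),('edgeL',231,144,.056),('edgeR',265,138,.056),('sq',135,131,.02),('sq',191,130,.02),('sq',192,181,.02),('sq',138,183,.02)]: print(n,px2w(f,u*1.4,v*1.4,z)[:2].round(4))
```

```text
tag [ 0.5441 -0.1039]
boss [ 0.5719 -0.098 ]
earL [ 0.5884 -0.0755]
earR [ 0.5955 -0.1152]
edgeL [ 0.5289 -0.0864]
edgeR [ 0.5361 -0.1247]
sq [0.5355 0.0315]
sq [ 0.5371 -0.0394]
sq [ 0.4674 -0.0403]
sq [0.4641 0.0322]
```

apply_moves:
  targets:
    - {"jaw": 0.8, "xyz": [0.34, 0.63, 0.5], "rotation": [0, 0, -0.0333]}
    - {"jaw": 0.8, "xyz": [0.34, 0.63, 0.99], "rotation": [0, 0, -0.0333]}
    - {"jaw": 0.8, "xyz": [0.34, 0.63, 0.99], "rotation": [0, 0, -0.0333]}
    - {"jaw": 0.8, "xyz": [0.34, 0.63, 0.99], "rotation": [0, 0, -0.0333]}
    - {"jaw": 0.8, "xyz": [0.34, 0.63, 0.99], "rotation": [0, 0, -0.0333]}

```text
t: 15.85
tcp_pos: [0.5583, -0.1022, 0.1067]
orientation: [[0.978, 0.209, 0.002], [0.209, -0.978, 0.0], [0.002, 0.0, -1.0]]
ft_force: [-0.6, 0.5, -0.1]
finger_gap: 0.799
grip_force: 0.0
```

apply_moves:
  targets:
    - {"jaw": 0.8, "xyz": [0, 0, 0.4], "rotation": [0, 0, 0]}
    - {"jaw": 0.8, "xyz": [0, 0, 0.85], "rotation": [0, 0, 0]}
    - {"jaw": 0.8, "xyz": [0, 0, 0.85], "rotation": [0, 0, 0]}
    - {"jaw": 0.8, "xyz": [0, 0, 0.85], "rotation": [0, 0, 0]}
    - {"jaw": 0.35, "xyz": [0, 0, 0.85], "rotation": [0, 0, 0]}
    - {"jaw": 0.35, "xyz": [0, 0, 0.85], "rotation": [0, 0, 0]}
    - {"jaw": 0.35, "xyz": [0, 0, 0.85], "rotation": [0, 0, 0]}
    - {"jaw": 0.35, "xyz": [0, 0, 0.85], "rotation": [0, 0, 0]}
    - {"jaw": 0.35, "xyz": [0, 0, 0.85], "rotation": [0, 0, 0]}

```text
t: 16.75
tcp_pos: [0.5575, -0.1038, 0.0374]
orientation: [[0.978, 0.208, 0.0], [0.208, -0.978, 0.0], [0.0, 0.0, -1.0]]
ft_force: [-1.4, 0.5, 3.2]
finger_gap: 0.456
grip_force: 30.0
```

apply_moves:
  targets:
    - {"jaw": 0.35, "xyz": [0, 0, -0.5], "rotation": [0, 0, 0.0333]}
    - {"jaw": 0.35, "xyz": [0, 0, -1], "rotation": [0, 0, 0.0333]}
    - {"jaw": 0.35, "xyz": [0, 0, -1], "rotation": [0, 0, 0.0333]}
    - {"jaw": 0.35, "xyz": [0, 0, -1], "rotation": [0, 0, 0.0333]}

```text
t: 17.15
tcp_pos: [0.5577, -0.104, 0.1176]
orientation: [[1.0, 0.001, 0.002], [0.001, -1.0, -0.0], [0.002, 0.0, -1.0]]
ft_force: [-1.0, 0.2, -1.9]
finger_gap: 0.458
grip_force: 30.0
```

apply_moves:
  targets:
    - {"jaw": 0.35, "xyz": [-0.7, -1, 0], "rotation": [0, 0, 0]}
    - {"jaw": 0.35, "xyz": [-0.7, -1, 0], "rotation": [0, 0, 0]}
    - {"jaw": 0.35, "xyz": [-0.7, -1, 0], "rotation": [0, 0, 0]}

```text
t: 17.45
tcp_pos: [0.497, -0.0184, 0.1151]
orientation: [[1.0, 0.008, -0.005], [0.008, -1.0, 0.002], [-0.005, -0.002, -1.0]]
ft_force: [0.4, -1.0, -1.3]
finger_gap: 0.46
grip_force: 30.0
```

apply_moves:
  targets:
    - {"jaw": 0.35, "xyz": [0, -1, 0], "rotation": [0, 0, 0]}
    - {"jaw": 0.35, "xyz": [0, -1, 0], "rotation": [0, 0, 0]}

```text
t: 17.65
tcp_pos: [0.4999, 0.0585, 0.1156]
orientation: [[1.0, 0.002, -0.002], [0.002, -1.0, 0.001], [-0.002, -0.001, -1.0]]
ft_force: [0.7, 0.1, -1.5]
finger_gap: 0.458
grip_force: 30.0
```

apply_moves:
  targets:
    - {"jaw": 0.35, "xyz": [0, -1, 0], "rotation": [0, 0, 0]}
    - {"jaw": 0.35, "xyz": [0, -1, 0], "rotation": [0, 0, 0]}

```text
t: 17.85
tcp_pos: [0.4997, 0.1395, 0.1156]
orientation: [[1.0, 0.003, -0.002], [0.003, -1.0, 0.001], [-0.002, -0.001, -1.0]]
ft_force: [0.4, 0.3, -2.5]
finger_gap: 0.456
grip_force: 30.0
```

apply_moves:
  targets:
    - {"jaw": 0.35, "xyz": [0, -1, 0], "rotation": [0, 0, 0]}
    - {"jaw": 0.35, "xyz": [0, -1, 0], "rotation": [0, 0, 0]}

```text
t: 18.05
tcp_pos: [0.4995, 0.2195, 0.1155]
orientation: [[1.0, 0.004, -0.002], [0.004, -1.0, 0.001], [-0.002, -0.001, -1.0]]
ft_force: [-0.3, 0.3, -1.6]
finger_gap: 0.456
grip_force: 30.0
```

apply_moves:
  targets:
    - {"jaw": 0.35, "xyz": [0, -1, 0], "rotation": [0, 0, -0.2306]}
    - {"jaw": 0.35, "xyz": [0, -1, 0], "rotation": [0, 0, -0.2306]}
    - {"jaw": 0.35, "xyz": [0, -1, 0], "rotation": [0, 0, -0.2306]}
    - {"jaw": 0.35, "xyz": [0, -1, 0], "rotation": [0, 0, -0.2306]}
    - {"jaw": 0.35, "xyz": [0, -1, 0], "rotation": [0, 0, -0.2306]}
    - {"jaw": 0.35, "xyz": [0, -1, 0], "rotation": [0, 0, -0.2306]}
    - {"jaw": 0.35, "xyz": [0, -1, 0], "rotation": [0, 0, -0.2306]}
    - {"jaw": 0.35, "xyz": [0, -1, 0], "rotation": [0, 0, -0.2306]}
    - {"jaw": 0.35, "xyz": [0, -1, 0], "rotation": [0, 0, -0.2306]}
    - {"jaw": 0.35, "xyz": [0, -1, 0], "rotation": [0, 0, -0.2306]}
    - {"jaw": 0.35, "xyz": [0, -1, 0], "rotation": [0, 0, -0.2306]}
    - {"jaw": 0.35, "xyz": [0, -1, 0], "rotation": [0, 0, -0.2306]}
    - {"jaw": 0.35, "xyz": [0, -1, 0], "rotation": [0, 0, -0.2306]}

```text
t: 19.35
tcp_pos: [0.5009, 0.2959, 0.1164]
orientation: [[0.124, 0.992, -0.001], [0.992, -0.124, -0.0], [-0.0, -0.001, -1.0]]
ft_force: [0.4, -0.3, -1.2]
finger_gap: 0.458
grip_force: 30.0
```

Run:
```python
from h import *
go(.595,.333,.117,82.9)
```

```text
t 19.35 tcp [0.5009 0.2959 0.1164] yaw 82.9 xyz [ 0.605  1.11  -0.009] rot 0.0
```

apply_moves:
  targets:
    - {"jaw": 0.35, "xyz": [0.6, 1, 0], "rotation": [0, 0, 0]}
    - {"jaw": 0.35, "xyz": [0.6, 1, 0], "rotation": [0, 0, 0]}
    - {"jaw": 0.35, "xyz": [0.6, 1, 0], "rotation": [0, 0, 0]}
    - {"jaw": 0.35, "xyz": [0.6, 1, 0], "rotation": [0, 0, 0]}

```text
t: 19.75
tcp_pos: [0.5862, 0.3345, 0.1159]
orientation: [[0.122, 0.992, -0.002], [0.992, -0.122, 0.0], [-0.0, -0.002, -1.0]]
ft_force: [-0.8, 0.7, -1.9]
finger_gap: 0.458
grip_force: 30.0
```

apply_moves:
  targets:
    - {"jaw": 0.35, "xyz": [0, 0.11, 0.4], "rotation": [0, 0, 0]}
    - {"jaw": 0.35, "xyz": [0, 0.11, 0.8], "rotation": [0, 0, 0]}
    - {"jaw": 0.35, "xyz": [0, 0.11, 0.8], "rotation": [0, 0, 0]}
    - {"jaw": 0.35, "xyz": [0, 0.11, 0.8], "rotation": [0, 0, 0]}
    - {"jaw": 0.35, "xyz": [0, 0.11, 0.8], "rotation": [0, 0, 0]}

```text
t: 20.25
tcp_pos: [0.5955, 0.3339, 0.0554]
orientation: [[0.121, 0.993, 0.002], [0.993, -0.121, 0.001], [0.002, 0.002, -1.0]]
ft_force: [0.3, -0.2, -2.1]
finger_gap: 0.46
grip_force: 30.0
```

apply_moves:
  targets:
    - {"jaw": 0.35, "xyz": [0, 0, 0.2], "rotation": [0, 0, 0]}
    - {"jaw": 0.35, "xyz": [0, 0, 0.35], "rotation": [0, 0, 0]}
    - {"jaw": 0.35, "xyz": [0, 0, 0.35], "rotation": [0, 0, 0]}
    - {"jaw": 0.35, "xyz": [0, 0, 0.35], "rotation": [0, 0, 0]}
    - {"jaw": 0.65, "xyz": [0, 0, 0.35], "rotation": [0, 0, 0]}
    - {"jaw": 0.65, "xyz": [0, 0, 0.35], "rotation": [0, 0, 0]}
    - {"jaw": 0.65, "xyz": [0, 0, 0.35], "rotation": [0, 0, 0]}

```text
t: 20.95
tcp_pos: [0.5953, 0.3332, 0.0253]
orientation: [[0.121, 0.993, 0.0], [0.993, -0.121, 0.0], [0.0, 0.0, -1.0]]
ft_force: [1.6, -0.3, 0.4]
finger_gap: 0.617
grip_force: 0.0
```

apply_moves:
  targets:
    - {"jaw": 0.65, "xyz": [0, 0, -0.4], "rotation": [0, 0, 0]}
    - {"jaw": 0.65, "xyz": [0, 0, -1], "rotation": [0, 0, 0]}
    - {"jaw": 0.65, "xyz": [0, 0, -1], "rotation": [0, 0, 0]}
    - {"jaw": 0.65, "xyz": [0, 0, -1], "rotation": [0, 0, 0]}
    - {"jaw": 0.65, "xyz": [0, 0, -1], "rotation": [0, 0, 0]}

```text
t: 21.45
tcp_pos: [0.5949, 0.3325, 0.1042]
orientation: [[0.121, 0.993, -0.001], [0.993, -0.121, -0.001], [-0.001, -0.001, -1.0]]
ft_force: [0.4, -0.5, -0.0]
finger_gap: 0.648
grip_force: 0.0
```

Run:
```python
from h import *
go(.5,.23,.19,0)
```

```text
t 21.45 tcp [0.5949 0.3325 0.1042] yaw 83.02 xyz [-1.417 -1.022 -1.071] rot 0.2306
```

apply_moves:
  targets:
    - {"jaw": 0.8, "xyz": [0, -1, -1], "rotation": [0, 0, 0]}
    - {"jaw": 0.8, "xyz": [0, -1, -1], "rotation": [0, 0, 0]}
    - {"jaw": 0.8, "xyz": [0, -1, -1], "rotation": [0, 0, 0]}

```text
t: 21.75
tcp_pos: [0.5125, 0.3455, 0.1877]
orientation: [[0.117, 0.993, 0.001], [0.993, -0.117, 0.002], [0.002, 0.001, -1.0]]
ft_force: [0.3, 0.4, -0.6]
finger_gap: 0.781
grip_force: 0.0
```

apply_moves:
  targets:
    - {"jaw": 0.8, "xyz": [-1, 0, 0], "rotation": [0, 0, 0.2306]}
    - {"jaw": 0.8, "xyz": [-1, 0, 0], "rotation": [0, 0, 0.2306]}
    - {"jaw": 0.8, "xyz": [-1, 0, 0], "rotation": [0, 0, 0.2306]}
    - {"jaw": 0.8, "xyz": [-1, 0, 0], "rotation": [0, 0, 0.2306]}
    - {"jaw": 0.8, "xyz": [-1, 0, 0], "rotation": [0, 0, 0.2306]}
    - {"jaw": 0.8, "xyz": [-1, 0, 0], "rotation": [0, 0, 0.2306]}
    - {"jaw": 0.8, "xyz": [-1, 0, 0], "rotation": [0, 0, 0.2306]}
    - {"jaw": 0.8, "xyz": [-1, 0, 0], "rotation": [0, 0, 0.2306]}
    - {"jaw": 0.8, "xyz": [-1, 0, 0], "rotation": [0, 0, 0.2306]}
    - {"jaw": 0.8, "xyz": [-1, 0, 0], "rotation": [0, 0, 0.2306]}
    - {"jaw": 0.8, "xyz": [-1, 0, 0], "rotation": [0, 0, 0.2306]}
    - {"jaw": 0.8, "xyz": [-1, 0, 0], "rotation": [0, 0, 0.2306]}

```text
t: 22.95
tcp_pos: [0.5058, 0.2629, 0.1841]
orientation: [[1.0, 0.003, -0.001], [0.003, -1.0, -0.001], [-0.001, 0.001, -1.0]]
ft_force: [0.5, 1.1, 0.4]
finger_gap: 0.801
grip_force: 0.0
```

apply_moves:
  targets:
    - {"jaw": 0.8, "xyz": [-0.45, 1, 0], "rotation": [0, 0, 0]}
    - {"jaw": 0.8, "xyz": [-0.45, 1, 0], "rotation": [0, 0, 0]}

```text
t: 23.15
tcp_pos: [0.469, 0.182, 0.1838]
orientation: [[1.0, 0.004, -0.002], [0.004, -1.0, -0.0], [-0.002, 0.0, -1.0]]
ft_force: [-0.1, -0.5, -0.9]
finger_gap: 0.803
grip_force: 0.0
```

apply_moves:
  targets:
    - {"jaw": 0.8, "xyz": [-0.45, 1, 0], "rotation": [0, 0, 0]}
    - {"jaw": 0.8, "xyz": [-0.45, 1, 0], "rotation": [0, 0, 0]}

```text
t: 23.35
tcp_pos: [0.4327, 0.1007, 0.1844]
orientation: [[1.0, 0.002, -0.001], [0.002, -1.0, -0.001], [-0.001, 0.001, -1.0]]
ft_force: [0.4, -0.6, 0.1]
finger_gap: 0.8
grip_force: 0.0
```

apply_moves:
  targets:
    - {"jaw": 0.8, "xyz": [0, 0.6, 0], "rotation": [0, 0, 0]}
    - {"jaw": 0.8, "xyz": [0, 0.6, 0], "rotation": [0, 0, 0]}
    - {"jaw": 0.8, "xyz": [0, 0.6, 0], "rotation": [0, 0, 0]}
    - {"jaw": 0.8, "xyz": [0, 0.6, 0], "rotation": [0, 0, 0]}

```text
t: 23.75
tcp_pos: [0.4341, 0.0562, 0.1848]
orientation: [[1.0, 0.003, -0.0], [0.003, -1.0, 0.0], [-0.0, -0.0, -1.0]]
ft_force: [0.2, -0.3, 0.2]
finger_gap: 0.796
grip_force: 0.0
```

Run:
```python
from h import *
o,f=wrist('w6.png'); a=f['image']; print(o['t'],o['tcp_pos'],o['joint_positions'].round(1))
import pickle; f2={k:np.array(f[k]) for k in f}; pickle.dump(f2,open('w6.pkl','wb'))
b=snap('top','top6.png')[1]['image']
cv2.imwrite('pics/v6.png',np.hstack([a,cv2.resize(b[60:420,60:240],(210,420))]))
```

```text
23.75 [0.43411402 0.0561932  0.18484233] [  15.9   -3.2  -27.7  113.5   -1.6   69.4 -101.1]
```

View pics/v6.png

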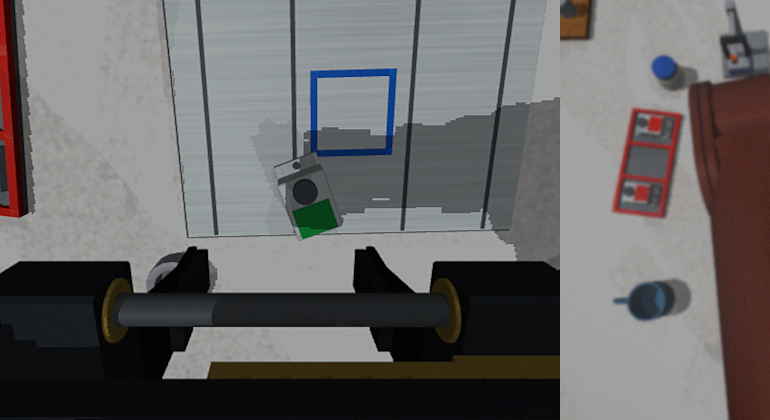

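Run:
```python
from h import *
import pickle; f=pickle.load(open('w6.pkl','rb'))
p={}
for n,u,v,z in [('tag',317,218,.056),('boss',305,191,.063),('earL',275,168,.028),('earR',314,153,.028),('edgeL',301,239,.056),('edgeR',342,222,.056),('sq',312,72,.02),('sq',395,70,.02),('sq',391,154,.02),('sq',312,157,.02)]:
    q=px2w(f,u,v,z)[:2]; p[n]=q;print(n,q.round(4))
e=(p['earL']+p['earR'])/2;b=(p['edgeL']+p['edgeR'])/2;d=e-b;a=np.arctan2(d[1],d[0]);n=d/np.linalg.norm(d)
d2=p['boss']-p['tag'];print(np.degrees([a,np.arctan2(d2[1],d2[0])]),np.linalg.norm(d),e-.036*n,b+.026*n); c=b+.026*n
go(*((e-.036*n+c)/2),.11,np.degrees(a)); print(o['ft_force'] if 0 else '')
```

```text
tag [0.4186 0.0264]
boss [0.4433 0.0373]
earL [0.4553 0.0617]
earR [0.4685 0.028 ]
edgeL [0.3999 0.0393]
edgeR [0.4152 0.0055]
sq [0.5348 0.0309]
sq [ 0.5366 -0.0382]
sq [ 0.4668 -0.041 ]
sq [0.4638 0.0289]
[22.38280268 23.8457904 ] 0.058781920582294096 [0.42861098 0.03111764] [0.43158661 0.03234306]
t 23.85 tcp [0.4341 0.0565 0.1848] yaw 0.18 xyz [-0.051  0.31   0.935] rot -0.0617
```

apply_moves:
  targets:
    - {"jaw": 0.8, "xyz": [-0.05, 0.31, 0.4], "rotation": [0, 0, -0.0625]}
    - {"jaw": 0.8, "xyz": [-0.05, 0.31, 0.94], "rotation": [0, 0, -0.0625]}
    - {"jaw": 0.8, "xyz": [-0.05, 0.31, 0.94], "rotation": [0, 0, -0.0625]}
    - {"jaw": 0.8, "xyz": [-0.05, 0.31, 0.94], "rotation": [0, 0, -0.0625]}
    - {"jaw": 0.8, "xyz": [-0.05, 0.31, 0.94], "rotation": [0, 0, -0.0625]}
    - {"jaw": 0.8, "xyz": [-0.05, 0.31, 0.94], "rotation": [0, 0, -0.0625]}

```text
t: 24.45
tcp_pos: [0.4309, 0.031, 0.1106]
orientation: [[0.924, 0.382, 0.002], [0.382, -0.924, 0.0], [0.001, 0.0, -1.0]]
ft_force: [-0.0, -0.5, 0.1]
finger_gap: 0.798
grip_force: 0.0
```

apply_moves:
  targets:
    - {"jaw": 0.8, "xyz": [0, 0, 0.4], "rotation": [0, 0, 0]}
    - {"jaw": 0.8, "xyz": [0, 0, 0.91], "rotation": [0, 0, 0]}
    - {"jaw": 0.8, "xyz": [0, 0, 0.91], "rotation": [0, 0, 0]}
    - {"jaw": 0.8, "xyz": [0, 0, 0.91], "rotation": [0, 0, 0]}
    - {"jaw": 0.8, "xyz": [0, 0, 0.91], "rotation": [0, 0, 0]}
    - {"jaw": 0.35, "xyz": [0, 0, 0.91], "rotation": [0, 0, 0]}
    - {"jaw": 0.35, "xyz": [0, 0, 0.91], "rotation": [0, 0, 0]}
    - {"jaw": 0.35, "xyz": [0, 0, 0.91], "rotation": [0, 0, 0]}
    - {"jaw": 0.35, "xyz": [0, 0, 0.91], "rotation": [0, 0, 0]}
    - {"jaw": 0.35, "xyz": [0, 0, 0.91], "rotation": [0, 0, 0]}

```text
t: 25.45
tcp_pos: [0.4301, 0.0306, 0.0372]
orientation: [[0.924, 0.383, 0.0], [0.383, -0.924, 0.0], [0.0, -0.0, -1.0]]
ft_force: [-0.9, 0.8, 3.5]
finger_gap: 0.46
grip_force: 30.0
```

apply_moves:
  targets:
    - {"jaw": 0.35, "xyz": [0, 0, -0.5], "rotation": [0, 0, 0.0625]}
    - {"jaw": 0.35, "xyz": [0, 0, -1], "rotation": [0, 0, 0.0625]}
    - {"jaw": 0.35, "xyz": [0, 0, -1], "rotation": [0, 0, 0.0625]}
    - {"jaw": 0.35, "xyz": [0, 0, -1], "rotation": [0, 0, 0.0625]}
    - {"jaw": 0.35, "xyz": [0, 0, -1], "rotation": [0, 0, 0.0625]}

```text
t: 25.95
tcp_pos: [0.4293, 0.0303, 0.1162]
orientation: [[1.0, 0.003, -0.001], [0.003, -1.0, -0.0], [-0.001, 0.0, -1.0]]
ft_force: [-0.4, -0.5, -1.3]
finger_gap: 0.456
grip_force: 30.0
```

apply_moves:
  targets:
    - {"jaw": 0.35, "xyz": [0.4, 1, 0], "rotation": [0, 0, 0]}
    - {"jaw": 0.35, "xyz": [0.4, 1, 0], "rotation": [0, 0, 0]}

```text
t: 26.15
tcp_pos: [0.4618, -0.0511, 0.1159]
orientation: [[1.0, 0.004, -0.002], [0.004, -1.0, -0.0], [-0.002, 0.0, -1.0]]
ft_force: [0.9, 0.5, -2.0]
finger_gap: 0.458
grip_force: 30.0
```

apply_moves:
  targets:
    - {"jaw": 0.35, "xyz": [0.4, 1, 0], "rotation": [0, 0, 0]}
    - {"jaw": 0.35, "xyz": [0.4, 1, 0], "rotation": [0, 0, 0]}

```text
t: 26.35
tcp_pos: [0.4938, -0.1323, 0.1155]
orientation: [[1.0, 0.002, -0.002], [0.002, -1.0, -0.0], [-0.002, 0.0, -1.0]]
ft_force: [0.5, 0.7, -2.4]
finger_gap: 0.455
grip_force: 30.0
```

apply_moves:
  targets:
    - {"jaw": 0.35, "xyz": [0, 1, 0], "rotation": [0, 0, 0]}
    - {"jaw": 0.35, "xyz": [0, 1, 0], "rotation": [0, 0, 0]}

```text
t: 26.55
tcp_pos: [0.4928, -0.2131, 0.1152]
orientation: [[1.0, 0.001, -0.003], [0.001, -1.0, 0.0], [-0.003, -0.0, -1.0]]
ft_force: [0.6, 0.2, -2.9]
finger_gap: 0.455
grip_force: 30.0
```

apply_moves:
  targets:
    - {"jaw": 0.35, "xyz": [0, 1, 0], "rotation": [0, 0, 0]}
    - {"jaw": 0.35, "xyz": [0, 1, 0], "rotation": [0, 0, 0]}

```text
t: 26.75
tcp_pos: [0.4924, -0.293, 0.1152]
orientation: [[1.0, 0.001, -0.003], [0.001, -1.0, 0.0], [-0.003, -0.0, -1.0]]
ft_force: [-0.2, -0.1, -2.2]
finger_gap: 0.455
grip_force: 30.0
```

apply_moves:
  targets:
    - {"jaw": 0.35, "xyz": [0, 1, 0], "rotation": [0, 0, -0.2444]}
    - {"jaw": 0.35, "xyz": [0, 1, 0], "rotation": [0, 0, -0.2444]}
    - {"jaw": 0.35, "xyz": [0, 1, 0], "rotation": [0, 0, -0.2444]}
    - {"jaw": 0.35, "xyz": [0, 1, 0], "rotation": [0, 0, -0.2444]}
    - {"jaw": 0.35, "xyz": [0, 1, 0], "rotation": [0, 0, -0.2444]}
    - {"jaw": 0.35, "xyz": [0, 1, 0], "rotation": [0, 0, -0.2444]}
    - {"jaw": 0.35, "xyz": [0, 1, 0], "rotation": [0, 0, -0.2444]}
    - {"jaw": 0.35, "xyz": [0, 1, 0], "rotation": [0, 0, -0.2444]}
    - {"jaw": 0.35, "xyz": [0, 1, 0], "rotation": [0, 0, -0.2444]}
    - {"jaw": 0.35, "xyz": [0, 1, 0], "rotation": [0, 0, -0.2444]}
    - {"jaw": 0.35, "xyz": [0, 1, 0], "rotation": [0, 0, -0.2444]}
    - {"jaw": 0.35, "xyz": [0, 1, 0], "rotation": [0, 0, -0.2444]}
    - {"jaw": 0.35, "xyz": [0, 1, 0], "rotation": [0, 0, -0.2444]}

```text
t: 28.05
tcp_pos: [0.4936, -0.3692, 0.1157]
orientation: [[0.035, 0.999, -0.002], [0.999, -0.035, 0.001], [0.001, -0.002, -1.0]]
ft_force: [0.2, -0.1, -2.5]
finger_gap: 0.457
grip_force: 30.0
```

Run:
```python
from h import *
go(.494,-.337,.116,88); o,f=wrist('w7.png'); a=f['image']; hsv=cv2.cvtColor(a,cv2.COLOR_BGR2HSV)
m=cv2.inRange(hsv,(45,100,40),(80,255,255)); m[245:]=0
n,l,s,c=cv2.connectedComponentsWithStats(m); k=1+np.argmax(s[1:,4]); print(s[k])
ys,xs=np.where(l==k); P=np.array([px2w(f,u,v,.014)[:2] for u,v in zip(xs,ys)],np.float32)
print(cv2.minAreaRect(P*1000))
```

```text
t 28.05 tcp [ 0.4936 -0.3692  0.1157] yaw 87.99 xyz [ 0.402 -0.009 -0.003] rot -0.0
[  118    85   328   150 12395]
((495.3364562988281, -336.12432861328125), (103.88359069824219, 223.6707305908203), 86.79199981689453)
```

View pics/w7.png

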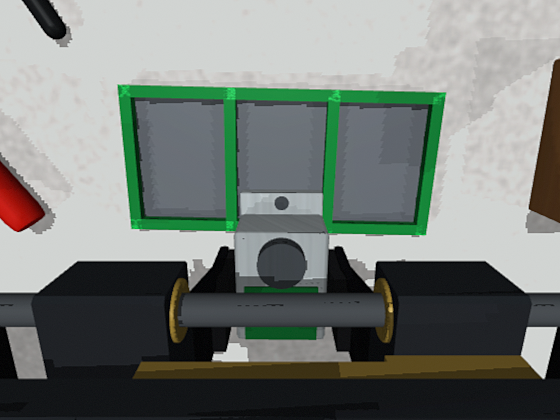

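apply_moves:
  targets:
    - {"jaw": 0.35, "xyz": [0.415, 0.01, 0], "rotation": [0, 0, 0.003]}
    - {"jaw": 0.35, "xyz": [0.415, 0.01, 0], "rotation": [0, 0, 0.003]}
    - {"jaw": 0.35, "xyz": [0.415, 0.01, 0.4], "rotation": [0, 0, 0.003]}
    - {"jaw": 0.35, "xyz": [0.415, 0.01, 0.8], "rotation": [0, 0, 0.003]}
    - {"jaw": 0.35, "xyz": [0.415, 0.01, 0.8], "rotation": [0, 0, 0.003]}
    - {"jaw": 0.35, "xyz": [0.415, 0.01, 0.8], "rotation": [0, 0, 0.003]}
    - {"jaw": 0.35, "xyz": [0.415, 0.01, 0.8], "rotation": [0, 0, 0.003]}

```text
t: 28.8
tcp_pos: [0.4972, -0.3368, 0.0547]
orientation: [[0.054, 0.999, 0.002], [0.999, -0.054, -0.001], [-0.001, 0.002, -1.0]]
ft_force: [0.5, -0.8, -0.9]
finger_gap: 0.455
grip_force: 30.0
```

apply_moves:
  targets:
    - {"jaw": 0.35, "xyz": [0, 0, 0.2], "rotation": [0, 0, 0]}
    - {"jaw": 0.35, "xyz": [0, 0, 0.35], "rotation": [0, 0, 0]}
    - {"jaw": 0.35, "xyz": [0, 0, 0.35], "rotation": [0, 0, 0]}
    - {"jaw": 0.35, "xyz": [0, 0, 0.35], "rotation": [0, 0, 0]}
    - {"jaw": 0.65, "xyz": [0, 0, 0.35], "rotation": [0, 0, 0]}
    - {"jaw": 0.65, "xyz": [0, 0, 0.35], "rotation": [0, 0, 0]}
    - {"jaw": 0.65, "xyz": [0, 0, 0.35], "rotation": [0, 0, 0]}

```text
t: 29.5
tcp_pos: [0.4963, -0.3365, 0.0254]
orientation: [[0.054, 0.999, 0.0], [0.999, -0.054, -0.0], [-0.0, 0.0, -1.0]]
ft_force: [-0.3, -0.1, 0.9]
finger_gap: 0.616
grip_force: 0.0
```

apply_moves:
  targets:
    - {"jaw": 0.65, "xyz": [0, 0, -0.4], "rotation": [0, 0, 0]}
    - {"jaw": 0.65, "xyz": [0, 0, -1], "rotation": [0, 0, 0]}
    - {"jaw": 0.65, "xyz": [0, 0, -1], "rotation": [0, 0, 0]}
    - {"jaw": 0.65, "xyz": [0, 0, -1], "rotation": [0, 0, 0]}

```text
t: 29.9
tcp_pos: [0.497, -0.3369, 0.1066]
orientation: [[0.054, 0.999, 0.003], [0.999, -0.054, -0.002], [-0.002, 0.003, -1.0]]
ft_force: [-1.1, -0.7, -1.0]
finger_gap: 0.649
grip_force: 0.0
```

apply_moves:
  targets:
    - {"jaw": 0.65, "xyz": [0, 0, -1], "rotation": [0, 0, 0.2416]}
    - {"jaw": 0.65, "xyz": [0, 0, -1], "rotation": [0, 0, 0.2416]}
    - {"jaw": 0.65, "xyz": [0, 0, -1], "rotation": [0, 0, 0.2416]}
    - {"jaw": 0.65, "xyz": [0, 0, -1], "rotation": [0, 0, 0.2416]}
    - {"jaw": 0.65, "xyz": [0, 0, -1], "rotation": [0, 0, 0.2416]}
    - {"jaw": 0.65, "xyz": [0, 0, -1], "rotation": [0, 0, 0.2416]}
    - {"jaw": 0.65, "xyz": [0, 0, -1], "rotation": [0, 0, 0.2416]}
    - {"jaw": 0.65, "xyz": [0, 0, -1], "rotation": [0, 0, 0.2416]}
    - {"jaw": 0.65, "xyz": [0, 0, -1], "rotation": [0, 0, 0.2416]}
    - {"jaw": 0.65, "xyz": [0, 0, -1], "rotation": [0, 0, 0.2416]}
    - {"jaw": 0.65, "xyz": [0, 0, -1], "rotation": [0, 0, 0.2416]}
    - {"jaw": 0.65, "xyz": [0, 0, -1], "rotation": [0, 0, 0.2416]}
    - {"jaw": 0.65, "xyz": [0, 0, -1], "rotation": [0, 0, 0.2416]}

```text
t: 31.2
tcp_pos: [0.496, -0.3362, 0.1844]
orientation: [[1.0, 0.003, -0.001], [0.003, -1.0, 0.0], [-0.001, -0.0, -1.0]]
ft_force: [0.3, 0.1, -0.4]
finger_gap: 0.648
grip_force: 0.0
```

Run:
```python
from h import *
go(.5,.0,.26,0)
```

```text
t 31.2 tcp [ 0.496  -0.3362  0.1844] yaw 0.14 xyz [ 0.06  -4.203 -0.943] rot 0.0004
```

apply_moves:
  targets:
    - {"jaw": 0.8, "xyz": [0, -1, -1], "rotation": [0, 0, 0]}
    - {"jaw": 0.8, "xyz": [0, -1, -1], "rotation": [0, 0, 0]}
    - {"jaw": 0.8, "xyz": [0, -1, -1], "rotation": [0, 0, 0]}

```text
t: 31.5
tcp_pos: [0.4984, -0.2527, 0.2692]
orientation: [[1.0, 0.006, 0.005], [0.006, -1.0, -0.001], [0.005, 0.001, -1.0]]
ft_force: [0.8, -0.5, 0.1]
finger_gap: 0.778
grip_force: 0.0
```

apply_moves:
  targets:
    - {"jaw": 0.8, "xyz": [0.3, -1, 0], "rotation": [0, 0, 0]}
    - {"jaw": 0.8, "xyz": [0.3, -1, 0], "rotation": [0, 0, 0]}

```text
t: 31.7
tcp_pos: [0.5209, -0.1743, 0.2653]
orientation: [[1.0, 0.002, 0.001], [0.002, -1.0, 0.0], [0.001, -0.0, -1.0]]
ft_force: [-0.3, 1.0, 0.1]
finger_gap: 0.796
grip_force: 0.0
```

apply_moves:
  targets:
    - {"jaw": 0.8, "xyz": [0.3, -1, 0], "rotation": [0, 0, 0]}
    - {"jaw": 0.8, "xyz": [0.3, -1, 0], "rotation": [0, 0, 0]}

```text
t: 31.9
tcp_pos: [0.5449, -0.0933, 0.2647]
orientation: [[1.0, 0.003, 0.0], [0.003, -1.0, 0.001], [0.0, -0.001, -1.0]]
ft_force: [1.5, -0.1, 0.0]
finger_gap: 0.795
grip_force: 0.0
```

apply_moves:
  targets:
    - {"jaw": 0.8, "xyz": [0.3, -1, 0], "rotation": [0, 0, 0]}
    - {"jaw": 0.8, "xyz": [0.3, -1, 0], "rotation": [0, 0, 0]}

```text
t: 32.1
tcp_pos: [0.5688, -0.0133, 0.2647]
orientation: [[1.0, 0.003, 0.0], [0.003, -1.0, 0.001], [0.0, -0.001, -1.0]]
ft_force: [0.8, 0.0, -0.2]
finger_gap: 0.804
grip_force: 0.0
```

apply_moves:
  targets:
    - {"jaw": 0.8, "xyz": [0.3, -1, 0], "rotation": [0, 0, 0]}
    - {"jaw": 0.8, "xyz": [0.3, -1, 0], "rotation": [0, 0, 0]}

```text
t: 32.3
tcp_pos: [0.5928, 0.0666, 0.2646]
orientation: [[1.0, 0.003, -0.0], [0.003, -1.0, 0.001], [-0.0, -0.001, -1.0]]
ft_force: [-0.2, 0.2, 0.3]
finger_gap: 0.801
grip_force: 0.0
```

apply_moves:
  targets:
    - {"jaw": 0.8, "xyz": [0.2, -0.87, 0], "rotation": [0, 0, 0]}
    - {"jaw": 0.8, "xyz": [0.2, -0.87, 0], "rotation": [0, 0, 0]}
    - {"jaw": 0.8, "xyz": [0.2, -0.87, 0], "rotation": [0, 0, 0]}
    - {"jaw": 0.8, "xyz": [0.2, -0.87, 0], "rotation": [0, 0, 0]}
    - {"jaw": 0.8, "xyz": [0.2, -0.87, 0], "rotation": [0, 0, 0]}

```text
t: 32.8
tcp_pos: [0.6088, 0.1311, 0.2647]
orientation: [[1.0, -0.002, -0.0], [-0.002, -1.0, -0.001], [-0.0, 0.001, -1.0]]
ft_force: [-0.1, 0.1, -0.1]
finger_gap: 0.802
grip_force: 0.0
```

Run:
```python
from h import *
o,f=wrist('w8.png'); a=f['image']; print(o['t'],o['tcp_pos'],o['joint_positions'].round(1))
import pickle; f2={k:np.array(f[k]) for k in f}; pickle.dump(f2,open('w8.pkl','wb'))
s=snap('scene','sc8.png')[1]['image']
t=snap('top','top8.png')[1]['image']
cv2.imwrite('pics/v8.png',np.hstack([cv2.resize(a[:300],(560,300)),cv2.resize(t[140:280,370:460],(193,300))]))
```

```text
32.8 [0.60882445 0.13113403 0.26466082] [   6.4   17.4  -28.8   83.     8.4   81.8 -112.6]
```

View pics/v8.png

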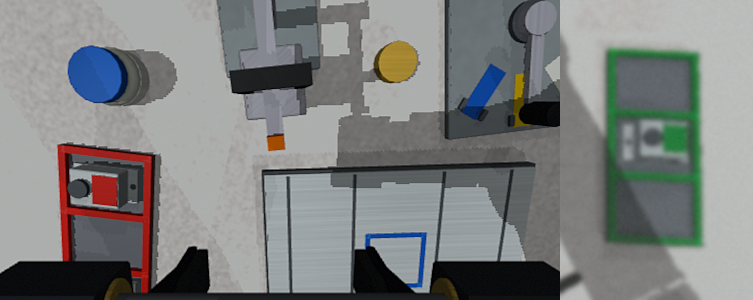

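Run:
```python
from h import *
import pickle; f=pickle.load(open('w8.pkl','rb'))
for n,u,v,z in [('tip nearL',268,150,.212),('tip nearR',285,150,.212),('tip top far',276,136,.212),('barL far',254,2,.2),('barR far',271,2,.2),('barL near',267,134,.2),('barR near',283,133,.2),
 ('loop TL',231,68,.208),('loop TR',311,64,.208),('loop BL',232,94,.208),('loop BR',312,90,.208),('blkL',246,119,.14),('blkR',305,114,.14),('blkTL',240,50,.14),('blkTR',298,46,.14)]: print(n,px2w(f,u,v,z)[:2].round(4))
```

```text
tip nearL [0.6593 0.1386]
tip nearR [0.6593 0.1287]
tip top far [0.6673 0.1339]
barL far [0.739  0.1458]
barR far [0.739  0.1364]
barL near [0.6674 0.1395]
barR near [0.668  0.1298]
loop TL [0.7043 0.1588]
loop TR [0.7064 0.1143]
loop BL [0.6905 0.1588]
loop BR [0.6926 0.1135]
blkL [0.6733 0.1575]
blkR [0.6769 0.1129]
blkTL [0.7217 0.1605]
blkTR [0.7243 0.1187]
```

Run:
```python
from h import *
go(.698,.1363,.265,4.5)
```

```text
t 32.95 tcp [0.6088 0.1315 0.265 ] yaw -0.16 xyz [ 1.115e+00 -6.300e-02  1.000e-03] rot -0.013
```

apply_moves:
  targets:
    - {"jaw": 0.8, "xyz": [1, -0.06, 0], "rotation": [0, 0, 0]}
    - {"jaw": 0.8, "xyz": [1, -0.06, 0], "rotation": [0, 0, 0]}
    - {"jaw": 0.8, "xyz": [1, -0.06, 0], "rotation": [0, 0, 0]}

```text
t: 33.25
tcp_pos: [0.691, 0.1359, 0.2629]
orientation: [[1.0, -0.004, -0.001], [-0.004, -1.0, -0.0], [-0.001, 0.0, -1.0]]
ft_force: [-0.1, -1.2, -0.6]
finger_gap: 0.802
grip_force: 0.0
```

apply_moves:
  targets:
    - {"jaw": 0.8, "xyz": [0.115, 0, 0], "rotation": [0, 0, -0.013]}
    - {"jaw": 0.8, "xyz": [0.115, 0, 0], "rotation": [0, 0, -0.013]}
    - {"jaw": 0.8, "xyz": [0.115, 0, 0], "rotation": [0, 0, -0.013]}
    - {"jaw": 0.8, "xyz": [0.115, 0, 0.4], "rotation": [0, 0, -0.013]}
    - {"jaw": 0.8, "xyz": [0.115, 0, 0.8], "rotation": [0, 0, -0.013]}
    - {"jaw": 0.8, "xyz": [0.115, 0, 0.8], "rotation": [0, 0, -0.013]}
    - {"jaw": 0.8, "xyz": [0.115, 0, 0.8], "rotation": [0, 0, -0.013]}
    - {"jaw": 0.8, "xyz": [0.115, 0, 0.8], "rotation": [0, 0, -0.013]}

```text
t: 34.05
tcp_pos: [0.6985, 0.1381, 0.2035]
orientation: [[0.997, 0.08, 0.003], [0.08, -0.997, 0.001], [0.003, -0.0, -1.0]]
ft_force: [0.9, 0.6, 0.2]
finger_gap: 0.796
grip_force: 0.0
```

Run:
```python
from h import *
go(.698,.1363,.153,4.5)
```

```text
t 34.05 tcp [0.6985 0.1381 0.2035] yaw 4.58 xyz [-0.01   0.022  0.631] rot 0.0002
```

apply_moves:
  targets:
    - {"jaw": 0.8, "xyz": [0, 0.02, 0.3], "rotation": [0, 0, 0]}
    - {"jaw": 0.8, "xyz": [0, 0.02, 0.61], "rotation": [0, 0, 0]}
    - {"jaw": 0.8, "xyz": [0, 0.02, 0.61], "rotation": [0, 0, 0]}
    - {"jaw": 0.8, "xyz": [0, 0.02, 0.61], "rotation": [0, 0, 0]}
    - {"jaw": 0.55, "xyz": [0, 0.02, 0.61], "rotation": [0, 0, 0]}
    - {"jaw": 0.45, "xyz": [0, 0.02, 0.61], "rotation": [0, 0, 0]}
    - {"jaw": 0.42, "xyz": [0, 0.02, 0.61], "rotation": [0, 0, 0]}
    - {"jaw": 0.42, "xyz": [0, 0.02, 0.61], "rotation": [0, 0, 0]}
    - {"jaw": 0.42, "xyz": [0, 0.02, 0.61], "rotation": [0, 0, 0]}

```text
t: 34.95
tcp_pos: [0.6982, 0.1364, 0.1528]
orientation: [[0.997, 0.081, 0.001], [0.081, -0.997, 0.0], [0.001, -0.0, -1.0]]
ft_force: [-1.0, 0.1, 2.9]
finger_gap: 0.526
grip_force: 30.0
```

apply_moves:
  targets:
    - {"jaw": 0.42, "xyz": [0, 0, -0.1], "rotation": [0, 0, 0]}
    - {"jaw": 0.42, "xyz": [0, 0, -0.2], "rotation": [0, 0, 0]}
    - {"jaw": 0.42, "xyz": [0, 0, -0.3], "rotation": [0, 0, 0]}
    - {"jaw": 0.42, "xyz": [0, 0, -0.3], "rotation": [0, 0, 0]}
    - {"jaw": 0.42, "xyz": [0, 0, -0.3], "rotation": [0, 0, 0]}

```text
t: 35.45
tcp_pos: [0.698, 0.1363, 0.1763]
orientation: [[0.997, 0.081, 0.0], [0.081, -0.997, 0.0], [0.0, -0.0, -1.0]]
ft_force: [0.4, -0.0, -5.4]
finger_gap: 0.525
grip_force: 30.0
```

Run:
```python
from h import *
go(.698,.1363,.153,4.5)
s=snap('scene','sc9.png')[1]['image']
cv2.imwrite('pics/v9.png',cv2.resize(s[150:330,330:480],(600,600*180//150))[:600])
```

```text
t 35.45 tcp [0.698  0.1363 0.1763] yaw 4.62 xyz [ 0.    -0.     0.292] rot 0.0003
```

View pics/v9.png

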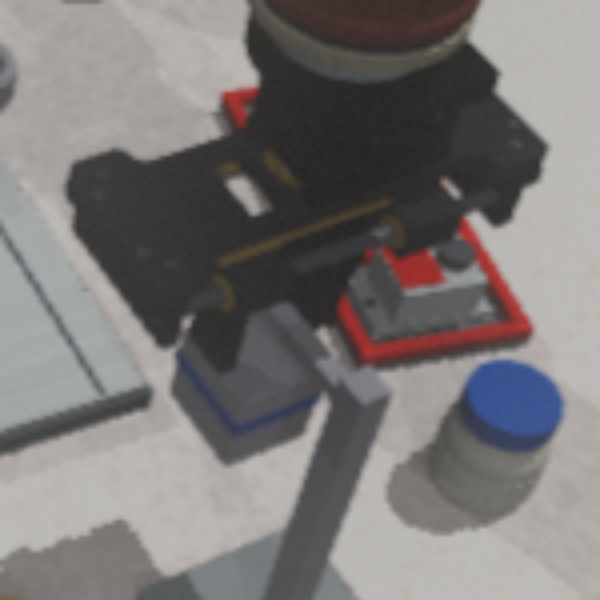

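apply_moves:
  targets:
    - {"jaw": 0.42, "xyz": [-0.2, 0, 0], "rotation": [0, 0, 0]}
    - {"jaw": 0.42, "xyz": [-0.4, 0, 0], "rotation": [0, 0, 0]}
    - {"jaw": 0.42, "xyz": [-0.6, 0, 0], "rotation": [0, 0, 0]}
    - {"jaw": 0.42, "xyz": [-0.8, 0, 0], "rotation": [0, 0, 0]}
    - {"jaw": 0.42, "xyz": [-1, 0, 0], "rotation": [0, 0, 0]}
    - {"jaw": 0.42, "xyz": [-1, 0, 0], "rotation": [0, 0, 0]}

```text
t: 36.1
tcp_pos: [0.6165, 0.1298, 0.176]
orientation: [[0.997, 0.081, -0.001], [0.081, -0.997, -0.001], [-0.001, 0.001, -1.0]]
ft_force: [-1.1, -0.6, -3.5]
finger_gap: 0.527
grip_force: 30.0
```

apply_moves:
  targets:
    - {"jaw": 0.42, "xyz": [-0.5, 0, 0], "rotation": [0, 0, 0]}
    - {"jaw": 0.42, "xyz": [-1, 0, 0], "rotation": [0, 0, 0.0128]}
    - {"jaw": 0.42, "xyz": [-1, 0, 0], "rotation": [0, 0, 0.0128]}
    - {"jaw": 0.42, "xyz": [-1, 0, 0], "rotation": [0, 0, 0.0128]}
    - {"jaw": 0.42, "xyz": [-1, 0, 0], "rotation": [0, 0, 0.0128]}

```text
t: 36.6
tcp_pos: [0.5396, 0.1233, 0.1765]
orientation: [[1.0, 0.0, 0.001], [0.0, -1.0, 0.0], [0.001, -0.0, -1.0]]
ft_force: [0.7, -0.6, -4.0]
finger_gap: 0.525
grip_force: 30.0
```

Run:
```python
from h import *
go(.501,-.0045,.125,0)
```

```text
t 36.6 tcp [0.5396 0.1233 0.1765] yaw 0.01 xyz [-0.484  1.598  0.642] rot 0.0
```

apply_moves:
  targets:
    - {"jaw": 0.42, "xyz": [-0.24, 0.8, 0], "rotation": [0, 0, 0]}
    - {"jaw": 0.42, "xyz": [-0.24, 0.8, 0], "rotation": [0, 0, 0]}
    - {"jaw": 0.42, "xyz": [-0.24, 0.8, 0], "rotation": [0, 0, 0]}

```text
t: 36.9
tcp_pos: [0.52, 0.0558, 0.1761]
orientation: [[1.0, -0.004, -0.0], [-0.004, -1.0, -0.001], [-0.0, 0.001, -1.0]]
ft_force: [-0.3, -0.4, -4.2]
finger_gap: 0.523
grip_force: 30.0
```

apply_moves:
  targets:
    - {"jaw": 0.42, "xyz": [-0.24, 0.8, 0.4], "rotation": [0, 0, 0]}
    - {"jaw": 0.42, "xyz": [-0.24, 0.8, 0.65], "rotation": [0, 0, 0]}
    - {"jaw": 0.42, "xyz": [-0.24, 0.8, 0.65], "rotation": [0, 0, 0]}
    - {"jaw": 0.42, "xyz": [-0.24, 0.8, 0.65], "rotation": [0, 0, 0]}
    - {"jaw": 0.42, "xyz": [-0.24, 0.8, 0.65], "rotation": [0, 0, 0]}
    - {"jaw": 0.42, "xyz": [-0.24, 0.8, 0.65], "rotation": [0, 0, 0]}

```text
t: 37.5
tcp_pos: [0.5013, -0.0033, 0.1251]
orientation: [[1.0, 0.002, 0.002], [0.002, -1.0, 0.001], [0.002, -0.001, -1.0]]
ft_force: [0.1, 0.2, -3.8]
finger_gap: 0.521
grip_force: 30.0
```

Run:
```python
from h import *
go(.5007,-.0045,.084,0)
```

```text
t 37.5 tcp [ 0.5013 -0.0033  0.1251] yaw 0.12 xyz [-0.009  0.015  0.513] rot 0.0003
```

apply_moves:
  targets:
    - {"jaw": 0.42, "xyz": [-0.01, 0.01, 0.2], "rotation": [0, 0, 0]}
    - {"jaw": 0.42, "xyz": [-0.01, 0.01, 0.4], "rotation": [0, 0, 0]}
    - {"jaw": 0.42, "xyz": [-0.01, 0.01, 0.48], "rotation": [0, 0, 0]}
    - {"jaw": 0.42, "xyz": [-0.01, 0.01, 0.5], "rotation": [0, 0, 0]}
    - {"jaw": 0.42, "xyz": [-0.01, 0.01, 0.515], "rotation": [0, 0, 0]}
    - {"jaw": 0.42, "xyz": [-0.01, 0.01, 0.515], "rotation": [0, 0, 0]}
    - {"jaw": 0.42, "xyz": [-0.01, 0.01, 0.515], "rotation": [0, 0, 0]}

```text
t: 38.2
tcp_pos: [0.4998, -0.0054, 0.0836]
orientation: [[1.0, 0.0, 0.001], [0.0, -1.0, -0.0], [0.001, 0.0, -1.0]]
ft_force: [-0.1, -0.3, -3.9]
finger_gap: 0.527
grip_force: 30.0
```

apply_moves:
  targets:
    - {"jaw": 0.42, "xyz": [0, 0, 0.01], "rotation": [0, 0, 0]}
    - {"jaw": 0.42, "xyz": [0, 0, 0.01], "rotation": [0, 0, 0]}
    - {"jaw": 0.42, "xyz": [0, 0, 0.01], "rotation": [0, 0, 0]}

```text
t: 38.5
tcp_pos: [0.5, -0.0054, 0.0831]
orientation: [[1.0, 0.0, 0.002], [0.0, -1.0, -0.0], [0.002, 0.0, -1.0]]
ft_force: [-1.6, 0.2, 6.2]
finger_gap: 0.527
grip_force: 30.0
```

apply_moves:
  targets:
    - {"jaw": 0.75, "xyz": [0, 0, 0], "rotation": [0, 0, 0]}
    - {"jaw": 0.75, "xyz": [0, 0, 0], "rotation": [0, 0, 0]}
    - {"jaw": 0.75, "xyz": [0, 0, 0], "rotation": [0, 0, 0]}
    - {"jaw": 0.75, "xyz": [0, 0, 0], "rotation": [0, 0, 0]}
    - {"jaw": 0.75, "xyz": [0, 0, -0.4], "rotation": [0, 0, 0]}
    - {"jaw": 0.75, "xyz": [0, 0, -1], "rotation": [0, 0, 0]}
    - {"jaw": 0.75, "xyz": [0, 0, -1], "rotation": [0, 0, 0]}
    - {"jaw": 0.75, "xyz": [0, 0, -1], "rotation": [0, 0, 0]}

```text
t: 39.3
tcp_pos: [0.5001, -0.0055, 0.1631]
orientation: [[1.0, 0.0, 0.002], [0.0, -1.0, -0.0], [0.002, 0.0, -1.0]]
ft_force: [-0.2, 0.5, 0.2]
finger_gap: 0.753
grip_force: 0.0
```

apply_moves:
  targets:
    - {"jaw": 0.7, "xyz": [1, 0.7, -0.4], "rotation": [0, 0, 0]}
    - {"jaw": 0.7, "xyz": [1, 0.7, -0.4], "rotation": [0, 0, 0]}
    - {"jaw": 0.7, "xyz": [1, 0.7, -0.4], "rotation": [0, 0, 0]}

```text
t: 39.6
tcp_pos: [0.5824, -0.066, 0.1936]
orientation: [[1.0, -0.005, 0.001], [-0.005, -1.0, -0.001], [0.001, 0.001, -1.0]]
ft_force: [0.9, 0.1, 0.2]
finger_gap: 0.702
grip_force: 0.0
```

apply_moves:
  targets:
    - {"jaw": 0.6, "xyz": [0.5, 0.7, 0], "rotation": [0, 0, 0]}
    - {"jaw": 0.6, "xyz": [0.5, 0.7, 0], "rotation": [0, 0, 0]}
    - {"jaw": 0.6, "xyz": [0.5, 0.7, 0], "rotation": [0, 0, 0]}
    - {"jaw": 0.6, "xyz": [0.5, 0.7, 0], "rotation": [0, 0, 0]}
    - {"jaw": 0.6, "xyz": [0.5, 0.7, 0], "rotation": [0, 0, 0]}

```text
t: 40.1
tcp_pos: [0.6187, -0.1159, 0.1934]
orientation: [[1.0, 0.002, -0.001], [0.002, -1.0, 0.001], [-0.001, -0.001, -1.0]]
ft_force: [0.4, 0.9, 0.6]
finger_gap: 0.6
grip_force: 0.0
```

Run:
```python
from h import *
go(.674,-.1312,.12,0)
o,f=wrist('w9.png'); print(np.round(w2px(f,[.674,-.1312,.067]),1))
import pickle; f2={k:np.array(f[k]) for k in f}; pickle.dump(f2,open('w9.pkl','wb'))
s=snap('scene','sc9.png')[1]['image']
cv2.imwrite('pics/v10.png',np.hstack([cv2.resize(f['image'],(400,300)),cv2.resize(s[130:310,190:430],(400,300))]))
```

```text
t 40.1 tcp [ 0.6187 -0.1159  0.1934] yaw 0.11 xyz [0.693 0.193 0.916] rot 0.0003
[301.4 131. ]
```

View pics/v10.png

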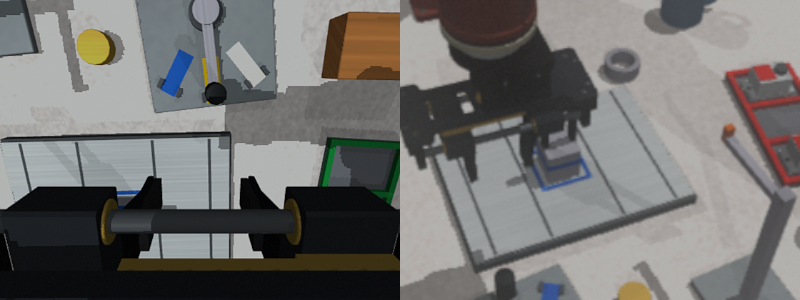

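The master stands on the blue square and the knob is in the yellow notch. I'll pin down the direction of the blue mark numerically.

Run:
```python
from h import *
import pickle
P=np.array([.7634,-.1212])
for fn in('w2.pkl','w9.pkl'):
    f=pickle.load(open(fn,'rb')); h=cv2.cvtColor(f['image'],cv2.COLOR_BGR2HSV)
    for nm,lo,hi in(('blue',(100,150,60),(125,255,255)),('yel',(20,150,80),(35,255,255))):
        m=cv2.inRange(h,lo,hi); n,l,s,c=cv2.connectedComponentsWithStats(m)
        for k in range(1,n):
            w=px2w(f,*c[k],.0125)[:2]
            if s[k,4]>150 and .64<w[0]<.74 and -.2<w[1]<-.04:
                ys,xs=np.where(l==k); Q=np.array([px2w(f,u,v,.0125)[:2] for u,v in zip(xs,ys)]); Q0=Q-Q.mean(0); d=np.linalg.svd(Q0,full_matrices=0)[2][0]; d*=np.sign(d[0])
                v=P-Q.mean(0); print(fn,nm,s[k,4],Q.mean(0).round(4),'axis',np.degrees(np.arctan2(d[1],d[0])).round(1),'ray',np.degrees(np.arctan2(v[1],v[0])).round(1), np.linalg.norm(v).round(4))
```

```text
w2.pkl blue 1184 [ 0.6948 -0.0852] axis -27.4 ray -27.7 0.0774
w2.pkl yel 1162 [ 0.6869 -0.1298] axis 7.2 ray 6.4 0.077
w9.pkl blue 1395 [ 0.6949 -0.0853] axis -27.5 ray -27.7 0.0774
w9.pkl yel 173 [ 0.6961 -0.1207] axis 6.6 ray -0.4 0.0673
```

apply_moves:
  targets:
    - {"jaw": 0.6, "xyz": [0.69, 0.19, 0.5], "rotation": [0, 0, 0]}
    - {"jaw": 0.6, "xyz": [0.69, 0.19, 0.92], "rotation": [0, 0, 0]}
    - {"jaw": 0.6, "xyz": [0.69, 0.19, 0.92], "rotation": [0, 0, 0]}
    - {"jaw": 0.6, "xyz": [0.69, 0.19, 0.92], "rotation": [0, 0, 0]}
    - {"jaw": 0.6, "xyz": [0.69, 0.19, 0.92], "rotation": [0, 0, 0]}
    - {"jaw": 0.6, "xyz": [0.69, 0.19, 0.92], "rotation": [0, 0, 0]}

```text
t: 40.8
tcp_pos: [0.6753, -0.1323, 0.1232]
orientation: [[1.0, 0.001, 0.003], [0.001, -1.0, -0.001], [0.003, 0.001, -1.0]]
ft_force: [0.5, 0.6, 0.4]
finger_gap: 0.597
grip_force: 0.0
```

Run:
```python
from h import *
go(.674,-.1312,.0404,0)
```

```text
t 40.8 tcp [ 0.6753 -0.1323  0.1232] yaw 0.04 xyz [-0.019 -0.015  1.035] rot 0.0001
```

apply_moves:
  targets:
    - {"jaw": 0.6, "xyz": [0, -0.01, 0.5], "rotation": [0, 0, 0]}
    - {"jaw": 0.6, "xyz": [0, -0.01, 1], "rotation": [0, 0, 0]}
    - {"jaw": 0.6, "xyz": [0, -0.01, 1], "rotation": [0, 0, 0]}
    - {"jaw": 0.6, "xyz": [0, -0.01, 1], "rotation": [0, 0, 0]}
    - {"jaw": 0.4, "xyz": [0, -0.01, 1], "rotation": [0, 0, 0]}
    - {"jaw": 0.2, "xyz": [0, -0.01, 1], "rotation": [0, 0, 0]}
    - {"jaw": 0.2, "xyz": [0, -0.01, 1], "rotation": [0, 0, 0]}
    - {"jaw": 0.2, "xyz": [0, -0.01, 1], "rotation": [0, 0, 0]}
    - {"jaw": 0.2, "xyz": [0, -0.01, 1], "rotation": [0, 0, 0]}

```text
t: 41.7
tcp_pos: [0.6748, -0.132, 0.0412]
orientation: [[1.0, 0.0, 0.001], [0.0, -1.0, -0.0], [0.001, 0.0, -1.0]]
ft_force: [-1.1, -0.5, 3.2]
finger_gap: 0.263
grip_force: 30.0
```

Run:
```python
from h import *
go(.6837,-.0794,.0404,0)
```

```text
t 41.7 tcp [ 0.6748 -0.132   0.0412] yaw 0.01 xyz [ 0.112 -0.657  0.01 ] rot 0.0
```

apply_moves:
  targets:
    - {"jaw": 0.2, "xyz": [-0.005, -0.08, 0], "rotation": [0, 0, 0]}
    - {"jaw": 0.2, "xyz": [-0.006, -0.165, 0], "rotation": [0, 0, 0]}
    - {"jaw": 0.2, "xyz": [0.0, -0.25, 0], "rotation": [0, 0, 0]}
    - {"jaw": 0.2, "xyz": [0.011, -0.335, 0], "rotation": [0, 0, 0]}
    - {"jaw": 0.2, "xyz": [0.03, -0.415, 0], "rotation": [0, 0, 0]}
    - {"jaw": 0.2, "xyz": [0.054, -0.495, 0], "rotation": [0, 0, 0]}
    - {"jaw": 0.2, "xyz": [0.085, -0.575, 0], "rotation": [0, 0, 0]}
    - {"jaw": 0.2, "xyz": [0.116, -0.655, 0], "rotation": [0, 0, 0]}
    - {"jaw": 0.2, "xyz": [0.116, -0.655, 0], "rotation": [0, 0, 0]}
    - {"jaw": 0.2, "xyz": [0.116, -0.655, 0], "rotation": [0, 0, 0]}
    - {"jaw": 0.2, "xyz": [0.116, -0.655, 0], "rotation": [0, 0, 0]}

```text
t: 42.8
tcp_pos: [0.6835, -0.08, 0.0405]
orientation: [[1.0, -0.0, -0.001], [-0.0, -1.0, -0.0], [-0.001, 0.0, -1.0]]
ft_force: [-2.8, -2.1, 1.4]
finger_gap: 0.269
grip_force: 30.0
```

apply_moves:
  targets:
    - {"jaw": 0.6, "xyz": [0, 0, 0], "rotation": [0, 0, 0]}
    - {"jaw": 0.6, "xyz": [0, 0, 0], "rotation": [0, 0, 0]}
    - {"jaw": 0.6, "xyz": [0, 0, 0], "rotation": [0, 0, 0]}
    - {"jaw": 0.6, "xyz": [0, 0, 0], "rotation": [0, 0, 0]}
    - {"jaw": 0.6, "xyz": [0, 0, -1], "rotation": [0, 0, 0]}
    - {"jaw": 0.6, "xyz": [0, 0, -1], "rotation": [0, 0, 0]}
    - {"jaw": 0.6, "xyz": [0, 0, -1], "rotation": [0, 0, 0]}

```text
t: 43.5
tcp_pos: [0.6869, -0.079, 0.1263]
orientation: [[1.0, 0.0, 0.008], [0.0, -1.0, -0.0], [0.008, 0.0, -1.0]]
ft_force: [0.8, 0.6, 0.1]
finger_gap: 0.599
grip_force: 0.0
```

apply_moves:
  targets:
    - {"jaw": 0.6, "xyz": [-0.6, 0.5, -1], "rotation": [0, 0, 0]}
    - {"jaw": 0.6, "xyz": [-0.6, 0.5, -1], "rotation": [0, 0, 0]}
    - {"jaw": 0.6, "xyz": [-0.6, 0.5, -1], "rotation": [0, 0, 0]}
    - {"jaw": 0.6, "xyz": [-0.6, 0.5, -1], "rotation": [0, 0, 0]}
    - {"jaw": 0.6, "xyz": [-0.6, 0.5, -1], "rotation": [0, 0, 0]}
    - {"jaw": 0.6, "xyz": [-0.6, 0.5, -1], "rotation": [0, 0, 0]}

```text
t: 44.1
tcp_pos: [0.6355, -0.1183, 0.1988]
orientation: [[1.0, 0.002, -0.002], [0.002, -1.0, 0.001], [-0.002, -0.001, -1.0]]
ft_force: [-1.0, 0.6, -0.8]
finger_gap: 0.598
grip_force: 0.0
```

Run:
```python
from h import *
o,f=wrist('w11.png'); print(o['t'],o['tcp_pos'])
h=cv2.cvtColor(f['image'],cv2.COLOR_BGR2GRAY); u0,v0=w2px(f,[.6837,-.0794,.067]); print(u0,v0)
m=(h<38).astype(np.uint8); m[230:]=0; n,l,s,c=cv2.connectedComponentsWithStats(m)
for k in range(1,n):
    if s[k,4]>100: print(s[k],c[k].round(1),px2w(f,*c[k],.06)[:2].round(4))
```

```text
44.1 [ 0.63548793 -0.11834981  0.19883562]
232.01877541776594 139.2489625302816
[219  98  49  57 737] [240.7 134.9] [ 0.6864 -0.0856]
[443 116  23  14 228] [454.7 122.6] [ 0.6966 -0.2562]
[ 10 199 309  11 838] [170.3 204. ] [ 0.6285 -0.0242]
[449 207 109  23 338] [492.1 212.8] [ 0.6215 -0.2982]
```

Run:
```python
from h import *
f=wrist()[1]; a=f['image']; g=cv2.cvtColor(a,cv2.COLOR_BGR2GRAY)
sub=g[95:185,185:285]; big=cv2.resize(sub,None,fx=4,fy=4,interpolation=cv2.INTER_CUBIC)
c=cv2.HoughCircles(cv2.GaussianBlur(big,(5,5),0),cv2.HOUGH_GRADIENT,1,30,param1=60,param2=18,minRadius=45,maxRadius=75)
for x,y,r_ in (c[0][:4] if c is not None else []): u,v=185+x/4,95+y/4; print(u,v,r_/4,px2w(f,u,v,.067)[:2].round(4))
for row in g[108:170:5,205:262:3]: print(*row)
```

```text
236.125 139.875 16.675 [ 0.6833 -0.0826]
108 113 114 113 114 112 113 114 114 111 111 115 65 150 147 148 151 149 104
105 128 118 114 114 113 113 114 114 113 114 65 131 150 145 152 147 130 35
156 127 127 113 114 114 114 113 112 113 85 82 142 144 152 148 159 32 47
175 120 126 127 114 116 114 113 114 112 38 74 104 164 161 83 31 37 75
173 109 125 124 117 114 82 6 26 31 29 27 4 6 12 49 34 71 71
165 140 126 119 113 56 37 43 40 37 32 32 27 18 7 2 74 71 73
183 170 127 125 128 30 46 42 40 36 35 30 28 24 7 0 75 71 72
183 169 115 125 127 25 45 42 38 38 34 29 27 26 4 33 40 69 69
182 171 102 128 127 94 34 38 36 32 30 27 25 17 69 60 63 123 122
181 171 144 104 126 125 126 51 19 24 22 10 46 99 63 53 122 119 120
181 182 169 119 125 125 118 118 118 119 119 117 116 114 113 119 119 119 122
181 181 174 104 125 121 117 117 115 116 115 115 115 116 123 122 123 121 121
181 181 182 146 128 119 118 117 116 116 117 115 115 119 124 124 123 120 109
```

```bash
python3 -c "
from rig import r
print(r.job_done())"
```

```text
the job is handed in; nothing more can be done
None
```

I handed the job in at about 44 s of robot time, done in the order asked: lever to yellow, both red housings in reject nests and the one green in a pass nest, master block standing on the blue square, then lever to blue park. The judge's result was not shown, and I confirmed the final lever position only by measuring the knob, not by viewing a picture.

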